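# Fetch the silver beaker from behind the polishing tins

## Task

The silver beaker stands hemmed in by three polishing tins on the round board: first clear all three tins to the aluminium side tray, then stand the beaker in the middle of the round cork pad, and only then put every tin back upright on the spot on the board where it stood at the start. Keep the tins and the beaker upright and set them down gently, without letting them drop. Leave the copper beaker and the small steel bench block alone.

Things in the scene. Friction and masses are not known exactly. Their poses are not given: they have to be found in the camera images.
- tin_red_mid (a point): Loose aluminium polishing-powder tin with red lid and red band: upright solid cylinder, 46 mm diameter, 105 mm tall, about 0.2 kg. This point is on its axis, half-way up (52.5 mm above its underside and below its top). At the start it stands on the round board, in any of the three places about the silver beaker.
- tin_blue_mid (a point): Loose aluminium polishing-powder tin with blue lid and blue band: upright solid cylinder, 46 mm diameter, 105 mm tall, about 0.2 kg. This point is on its axis, half-way up (52.5 mm above its underside and below its top). At the start it stands on the round board, in any of the three places about the silver beaker.
- tin_yellow_mid (a point): Loose aluminium polishing-powder tin with yellow lid and yellow band: upright solid cylinder, 46 mm diameter, 105 mm tall, about 0.2 kg. This point is on its axis, half-way up (52.5 mm above its underside and below its top). At the start it stands on the round board, in any of the three places about the silver beaker.
- beaker_mid (a point): Loose silver beaker, an open round cup 60 mm tall, 56 mm outside diameter at the rim and 53 mm at the foot, wall 3 mm, about 0.16 kg. This point is on its axis, 30 mm above its underside. It stands on the round board; the tins stand about 80 mm from it, centre to centre: one in front (towards the robot), one left, one right. The tins are 45 mm taller than it.
- board: Fixed round dark wooden board, 250 mm diameter, flat top 15 mm above the table. Origin: centre of its underside, on the table; z up. The beaker stands near (+30, 0) mm in its frame and the tins near (-50, 0), (+30, +80) and (+30, -80) mm. A low fence, 12 mm thick, 110 mm long along y, its top 45 mm above the table, stands on it at x = +98 mm, behind the beaker. The board is turned by up to 0.6 rad about z.
- tray: Fixed aluminium side tray, empty at the start, 260 mm (its x) by 112 mm (its y), rim 12 mm above the table, walls and floor 4 mm thick, so its floor is 4 mm above the table. Origin: centre of its underside, on the table; z up. It lies on the left or the right of the board. It holds the three tins in a row along its x, 75 mm apart.
- pad: Fixed round stand with cork top, empty at the start: dark steel foot 116 mm diameter, cork top 100 mm diameter, flat, 20 mm above the table. Origin: centre of its underside, on the table; z up. It lies on the other side of the board from the tray.
- copper_beaker_mid (a point): Copper beaker of the same shape as the silver one, beyond the board on the table: a bystander, leave it alone. This point is on its axis, 30 mm above the table.
- bench_block_mid (a point): Small steel bench block, 55 x 55 x 25 mm, on the table near the robot: a bystander, leave it alone. This point is its centre.

How it is judged:
By the outcome, as a careful person would: the job done as asked, in the order asked, and still so for the second after the job is handed in, with the robot touching nothing.
It also fails if it takes over 144 s, if anything falls off the work surface, if the arm or the gripper's body presses on something with over 40 N, if the wrist force passes 120 N, or if a joint passes its speed limit or range.

## Robot

A 6-joint arm with a two-finger parallel gripper is mounted at the origin on the work surface. World frame = base frame: x ahead of the robot, y to its left, z up, the work surface at z = 0. Lengths are in m, angles in rad, forces in N, time in s.
With the tool pointing down it reaches from about 0.4 to 0.825 m from the base axis. Payload 7 kg.
Tool frame: the origin (TCP) lies midway between the tips of the shut fingers; the grasp point (between the pads) lies 19 mm behind it; z points along the fingers, y is the line along which they close (so a half turn about z gives the same grasp; the last joint's range is limited). The gripper opens to 88 mm and grips with 3 to 60 N. Pads are 19 mm wide; open, the fingers measure 130 mm over their backs; the gripper's body (78 mm by 193 mm) begins 47 mm behind the grasp point.
Start: joints at [1.439, 0.359, 0.012, 0, -1.224, -0.288], TCP at [0.275, 0.616, 0.227] pointing down, gripper open.
Joint ranges: [-3.07, 3.07], [-1.43, 2.12], [-1.02, 1.25], [-3.03, 1.67], [-3.05, -0], [-3.03, 3.03]. Speed limits (rad/s): [2.39, 2.39, 3.01, 3.14, 3.14, 3.14].

## Interface

Orientations are given as a 3x3 rotation matrix whose columns are the frame's x, y, z axes.
In Python, from cell import readout, optics, ctrl gives the robot as it stands.
- The arm moves only by the tool send_rows, never from a script. Its argument "steps" is a list of rows, each a list of 7 numbers: the shift along the tool's x, y, z in mm, then the turn, a rotation vector about the tool's x, y, z in degrees, then the gripper command: -1 is fully open, 1 is shut, values between are in proportion. A call has 1 to 5 rows; each row shifts and turns the commanded pose from where the row before left it, along the tool's axes as they then stand; what a row does not reach is not made up. A row lasts 1/12 s, in which the tool goes at most 41.7 mm and 7.16 degrees, less where a joint would pass 70% of its speed; a pose out of reach is approached as far as the arm can. A call is refused whole if a number of a shift passes 41.7 or a number of a turn 7.16, either way. A call with a gripper value outside its range is refused whole. The fingers move at their own pace and stop on an object; "newtons" is the grip in N (left out, the last holds). Time passes only in rows, so rows that do not move let the fingers close. It gives the time, the measured TCP pose, the force, the opening and the grip force at its end, in the units of the state.
- readout.get_obs(): the state, without advancing time (a new reading comes with each control period).
- optics.capture(name): name is "scene" or "top" or "wrist"; returns a dict with "frame" (480x640x3 uint8, red, green, blue), "z_map" (480x640 float32, m along the optical axis (not along the pixel's ray), 0 where there is no reading), "intrinsics" (3x3 intrinsics, pixels), "origin" and "orientation" of the camera in the world; the wrist camera has in their place "mount" (4x4, takes a point from camera to tool coordinates, whose origin is the TCP and whose axes are the flange's). Camera axes: x right, y down, z forward; pixel columns grow to the right and rows downward; lengths in m; the calibration is good to about 2 mm. The wrist camera is an equidistant fisheye: a pixel r from the principal point sees the ray r / f radians off the axis. A picture is of the moment at which its call begins: read the wrist's pose just before it.
- ctrl.job_done(): hands the job in; it is judged then, once.
The state is a dict: "time": time; "joint_pos": joint angles; "joint_vel": joint speeds; "effort": joint torques, N m; "ee_pos": TCP position; "orientation": TCP orientation; "ft_force": force on the tool from outside, world axes, zero at the start; "wrist_torque": the same for the moment, N m; "width": finger opening in m; "grasp_force": force on a finger pad.
Only numpy, scipy, OpenCV 4.12 (cv2) and the standard library are available. Lean on these libraries where they do the work, as an engineer would, in place of code of your own. Each camera call takes 0.05 s, during which the arm holds its last target. There are 200 camera calls.

## Working session

There is one attempt and no reset: what is moved stays moved. The work goes in short steps, Python scripts to look and compute and a tool call to move; the robot and the scene stay as the last step left them, time stands still between calls to the robot, and variables do not carry over. Pictures are saved under pics/ and viewed, at most 14 in all, crops included, and the job is handed in when it is done.

Besides the shell and the picture viewer there is one more tool, called after "Request:" in YAML: its name, and indented under it one key for each argument. send_rows: Moves the arm, as the interface text tells. Its arguments: {"type":"object","properties":{"steps":{"type":"array","items":{"type":"array","items":{"type":"number"}}},"newtons":{"type":"number"}},"required":["steps"]}

```bash
mkdir -p pics; ls; python3 - <<'E'
from cell import readout, optics, ctrl
import cv2,numpy as np
o=readout.get_obs(); print({k:np.round(v,3).tolist() for k,v in o.items()})
fs=[]
for n in("scene","top"):
    c=optics.capture(n); np.savez(f'{n}.npz',**c)
    fs.append(c['frame']); print(n,c['intrinsics'].tolist(),np.round(c['origin'],3),np.round(c['orientation'],3).tolist())
    cv2.imwrite(f'pics/{n}0.png',c['frame'][:,:,::-1])
E
```

```text
pics
{'time': 0.0, 'joint_pos': [1.439, 0.359, 0.011, -0.0, -1.224, -0.288], 'joint_vel': [-0.0, 0.0, -0.0, -0.001, -0.001, -0.001], 'effort': [0.0, -58.272, 29.305, 6.998, 0.007, -0.0], 'ee_pos': [0.275, 0.616, 0.226], 'orientation': [[0.913, -0.408, -0.001], [-0.408, -0.913, -0.002], [0.0, 0.002, -1.0]], 'ft_force': [-0.248, -0.01, 0.352], 'wrist_torque': [-0.062, -0.034, 0.006], 'grasp_force': 0.0, 'width': 0.087}
scene [[456.03666470120453, 0.0, 313.1847157238199], [0.0, 456.03666470120453, 242.82256979614942], [0.0, 0.0, 1.0]] [ 0.861 -0.531  0.709] [[0.894, 0.321, -0.311], [0.447, -0.671, 0.591], [-0.019, -0.668, -0.744]]
top [[477.02351109200396, 0.0, 327.4307181375515], [0.0, 477.02351109200396, 237.32207905524703], [0.0, 0.0, 1.0]] [0.527 0.017 0.961] [[-0.004, -0.998, 0.064], [-1.0, 0.002, -0.031], [0.03, -0.064, -0.997]]
```

View pics/top0.png

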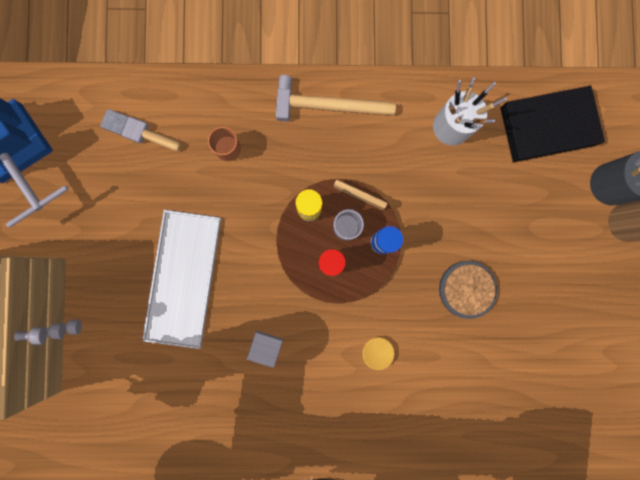

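View pics/scene0.png

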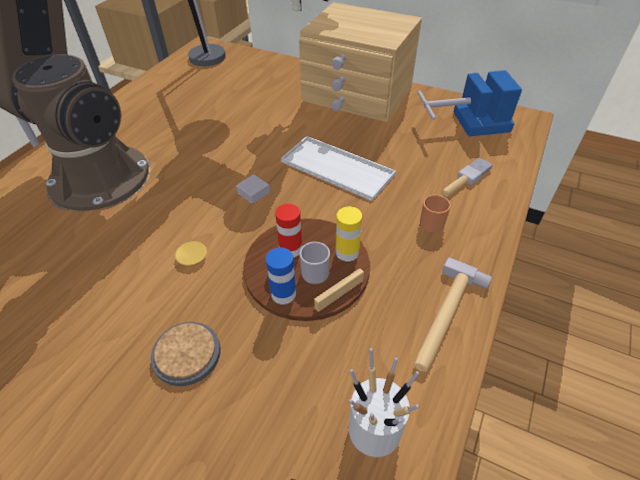

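Top view (image up = +x, left = +y): red lid (332,262), yellow (309,203), blue (389,239), silver beaker (348,224), tray centred ~(182,279), pad ~(469,289), fence ~(360,194), block (265,350), copper beaker (223,143). The scene view agrees with this layout.

```bash
cat > h.py <<'E'
import numpy as np,cv2
from cell import readout,optics
def world(c):
    K=c['intrinsics'];v,u=np.mgrid[:480,:640];z=c['z_map']
    p=np.stack([(u-K[0,2])/K[0,0]*z,(v-K[1,2])/K[1,1]*z,z],-1)
    return p@c['orientation'].T+c['origin']
def plane(c,uv,h):
    K=c['intrinsics'];d=c['orientation']@np.array([(uv[0]-K[0,2])/K[0,0],(uv[1]-K[1,2])/K[1,1],1.])
    return c['origin']+d*(h-c['origin'][2])/d[2]
def lids(c,names=('red','yellow','blue')):
    W=world(c);hsv=cv2.cvtColor(c['frame'],cv2.COLOR_RGB2HSV);H,S,V=cv2.split(hsv);r={}
    rng=dict(red=(H<6)|(H>174),yellow=(H>25)&(H<34),blue=(H>108)&(H<125))
    for n in names:
        m=rng[n]&(S>180)&(V>80)&(W[...,2]>.095)&(W[...,2]<.135)&(W[...,0]>.3)&(abs(W[...,1])<.4)
        k,l,st,ce=cv2.connectedComponentsWithStats(m.astype(np.uint8))
        i=1+np.argmax(st[1:,4]); q=W[l==i]; zt=np.percentile(q[:,2],70); q=q[abs(q[:,2]-zt)<.006]
        (a,b),rad=cv2.minEnclosingCircle(q[:,:2].astype(np.float32))
        r[n]=(np.round([*q.mean(0),a,b,rad],4),len(q))
    return r
E
python3 - <<'E'
from h import *
T={k:np.load(k+'.npz') for k in('top','scene')}
for k,c in T.items():
    W=world(c);print(k)
    for n,v in lids(c).items(): print(n,v)
    # beaker rim
    roi=np.hypot(W[...,0]-.565,W[...,1]+.018)<.15
    m=roi&(W[...,2]>.066)&(W[...,2]<.082);hsv=cv2.cvtColor(c['frame'],cv2.COLOR_RGB2HSV);m&=hsv[...,1]<90
    k_,l,st,ce=cv2.connectedComponentsWithStats(m.astype(np.uint8));i=1+np.argmax(st[1:,4]);q=W[l==i]
    print('beaker',np.round(q.mean(0),4),len(q),cv2.minEnclosingCircle(q[:,:2].astype(np.float32)))
c=T['top'];W=world(c)
def blob(m,name):
    k_,l,st,ce=cv2.connectedComponentsWithStats(m.astype(np.uint8));i=1+np.argmax(st[1:,4]);q=W[l==i]
    print(name,np.round(q.mean(0),4),len(q),cv2.minEnclosingCircle(q[:,:2].astype(np.float32)),cv2.minAreaRect((q[:,:2]*1000).astype(np.float32)))
v,u=np.mgrid[:480,:640]
blob((np.hypot(u-469,v-289)<45)&(W[...,2]>.013),'pad')
blob((np.hypot(u-469,v-289)<45)&(W[...,2]>.005),'padfoot')
S=cv2.cvtColor(c['frame'],cv2.COLOR_RGB2HSV)[...,1]
blob((abs(u-182)<60)&(abs(v-279)<85)&(S<60),'tray')
blob((abs(u-360)<40)&(abs(v-194)<25)&(abs(W[...,2]-.045)<.008),'fence')
b=(np.hypot(u-340,v-240)<80)&(abs(W[...,2]-.015)<.006);blob(b,'board')
print([ (x,np.round(plane(c,x,.02),3)) for x in [(469,289),(182,279)]])
E
```

```text
top
red (array([ 0.5369, -0.0161,  0.1195,  0.5369, -0.0161,  0.0233]), 536)
yellow (array([0.6433, 0.0251, 0.1197, 0.6431, 0.025 , 0.0214]), 448)
blue (array([ 0.5776, -0.1184,  0.1195,  0.5779, -0.1188,  0.0227]), 496)
beaker [ 0.6097 -0.0495  0.0731] 165 ((0.6085108518600464, -0.0492408350110054), 0.0278041809797287)
scene
red (array([ 0.5384, -0.0181,  0.1213,  0.5375, -0.0163,  0.0233]), 371)
yellow (array([0.628 , 0.0101, 0.121 , 0.6292, 0.0104, 0.0065]), 7)
blue (array([ 0.5888, -0.1333,  0.1149,  0.5821, -0.1254,  0.0213]), 109)
beaker [ 0.6093 -0.0488  0.073 ] 295 ((0.6086645126342773, -0.04864434897899628), 0.029184136539697647)
pad [ 0.4834 -0.2905  0.026 ] 2249 ((0.5033886432647705, -0.1665651798248291), 0.18538552522659302) ((523.2737426757812, -173.21372985839844), (363.752197265625, 112.9041519165039), 71.56831359863281)
padfoot [ 0.4835 -0.289   0.0241] 2651 ((0.5022806525230408, -0.1673871874809265), 0.18634583055973053) ((477.7901306152344, -168.52003479003906), (114.2521743774414, 366.9605712890625), 2.387892961502075)
tray [0.5067 0.277  0.0066] 7838 ((0.49839282035827637, 0.19975116848945618), 0.18493226170539856) ((492.7984619140625, 181.56602478027344), (315.03564453125, 265.0104675292969), 81.52618408203125)
fence [ 0.6703 -0.0747  0.0437] 371 ((0.6722608804702759, -0.07593932747840881), 0.0550120584666729) ((670.7198486328125, -75.23422241210938), (109.81919860839844, 13.258002281188965), 65.41319274902344)
board [ 0.5716 -0.0281  0.014 ] 9136 ((0.5820987224578857, -0.03376157954335213), 0.12503470480442047) ((581.4361572265625, -33.13526916503906), (247.69866943359375, 246.92527770996094), 1.0834524631500244)
[((469, 289), array([ 0.484, -0.292,  0.02 ])), ((182, 279), array([0.507, 0.272, 0.02 ]))]
```

Measured: board centre (0.5815,−0.033), yaw −24.6°; tins (mm) red (537,−16), yellow (643,25), blue (578,−119); beaker (608.5,−49); pad (484,−290); tray (507,274), yaw about −8.5°. The spacings match the given ones. A tool yaw of 20.4° (closing diagonal to the board) clears everything, so I'll turn to that first.

Request:
send_rows:
  steps:
    - [0,0,0,0,0,-6.4,-1]
    - [0,0,0,0,0,-6.4,-1]
    - [0,0,0,0,0,-6.4,-1]
    - [0,0,0,0,0,-6.4,-1]
  newtons: 20

```text
time: 0.43
ee_pos: [0.275, 0.6161, 0.226]
orientation: [[0.999, 0.032, -0.0], [0.032, -0.999, -0.001], [-0.0, 0.001, -1.0]]
ft_force: [0.5, 0.3, -0.8]
width: 0.0875
grasp_force: 0.0
```

Request:
send_rows:
  steps:
    - [0,0,0,0,0,-6.4,-1]
    - [0,0,0,0,0,-6.4,-1]
    - [0,0,0,0,0,-6.1,-1]
    - [0,0,0,0,0,0,-1]

```text
time: 0.77
ee_pos: [0.275, 0.6161, 0.226]
orientation: [[0.935, 0.354, -0.0], [0.354, -0.935, -0.001], [-0.001, 0.001, -1.0]]
ft_force: [0.0, -0.1, -0.5]
width: 0.0876
grasp_force: 0.0
```

```bash
cat >> h.py <<'E'
P=dict(red=(.537,-.016),yellow=(.6432,.0253),blue=(.5778,-.1187),beaker=(.6086,-.049),pad=(.484,-.2905),A=(.433,.286),B=(.507,.2745),C=(.581,.263))
def plan(*stops):
    """tool-axis shifts (mm) from the pose now through stops (name or xy, z of TCP)"""
    o=readout.get_obs();R=o['orientation'];p=o['ee_pos']
    print('t',round(o['time'],2),'tcp',np.round(p*1000,1),'yaw',np.round(np.degrees(np.arctan2(R[1,0],R[0,0])),2),'tilt',np.round(R[:2,2],4),'w',round(o['width'],4),'F',np.round(o['ft_force'],1),'g',round(o['grasp_force'],1))
    for s,z in stops:
        xy=P[s] if isinstance(s,str) else s
        q=np.array([*xy,z]);d=R.T@(q-p)*1000;p=q
        print(s,z,np.round(d,1),'rows',int(np.ceil(np.linalg.norm(d)/41)))
E
python3 -c "
from h import *
c=np.load('top.npz');q=[plane(c,x,.012)[:2] for x in[(165,211),(220,216),(200,347),(145,341)]];print(np.round(q,3),np.mean(q,0))
plan(('red',.226),('red',.071),('red',.226),('A',.226))"
```

```text
[[0.641 0.31 ]
 [0.631 0.201]
 [0.374 0.237]
 [0.387 0.344]] [0.50807763 0.27307444]
t 0.77 tcp [275.  616.1 226. ] yaw 20.72 tilt [-0.0003 -0.0008] w 0.0876 F [ 0.  -0.1 -0.5] g 0.0
red 0.226 [2.14e+01 6.84e+02 5.00e-01] rows 17
red 0.071 [ 1.00e-01 -1.00e-01  1.55e+02] rows 4
red 0.226 [-1.00e-01  1.00e-01 -1.55e+02] rows 4
A 0.226 [ 9.600e+00 -3.193e+02 -2.000e-01] rows 8
```

Request:
send_rows:
  steps:
    - [1.2,38,0,0,0,0,-1]
    - [1.2,38,0,0,0,0,-1]
    - [1.2,38,0,0,0,0,-1]
    - [1.2,38,0,0,0,0,-1]
    - [1.2,38,0,0,0,0,-1]

```text
time: 1.18
ee_pos: [0.3473, 0.4386, 0.2263]
orientation: [[0.938, 0.346, -0.0], [0.346, -0.938, -0.0], [-0.0, 0.0, -1.0]]
ft_force: [0.9, 0.4, 0.2]
width: 0.0883
grasp_force: 0.0
```

Request:
send_rows:
  steps:
    - [1.2,38,0,0,0,0,-1]
    - [1.2,38,0,0,0,0,-1]
    - [1.2,38,0,0,0,0,-1]
    - [1.2,38,0,0,0,0,-1]
    - [1.2,38,0,0,0,0,-1]

```text
time: 1.6
ee_pos: [0.4193, 0.2627, 0.2267]
orientation: [[0.938, 0.346, 0.0], [0.346, -0.938, 0.0], [0.0, -0.0, -1.0]]
ft_force: [0.9, 0.5, 0.4]
width: 0.0877
grasp_force: 0.0
```

Request:
send_rows:
  steps:
    - [1.2,38,0,0,0,0,-1]
    - [1.2,38,0,0,0,0,-1]
    - [1.2,38,0,0,0,0,-1]
    - [1.2,38,0,0,0,0,-1]
    - [1.2,38,0,0,0,0,-1]

```text
time: 2.02
ee_pos: [0.4913, 0.0867, 0.2267]
orientation: [[0.938, 0.346, 0.0], [0.346, -0.938, 0.0], [0.0, -0.0, -1.0]]
ft_force: [0.1, 0.2, 0.3]
width: 0.0881
grasp_force: 0.0
```

Request:
send_rows:
  steps:
    - [1.2,38,0,0,0,0,-1]
    - [1.2,38,0,0,0,0,-1]
    - [1.2,38,0,0,0,0,-1]
    - [0,0,0,0,0,0,-1]

```text
time: 2.35
ee_pos: [0.5355, -0.0219, 0.226]
orientation: [[0.94, 0.342, -0.001], [0.342, -0.94, -0.001], [-0.001, 0.001, -1.0]]
ft_force: [1.0, 0.6, -0.9]
width: 0.0878
grasp_force: 0.0
```

```bash
python3 -c "
from h import *
plan(('red',.226),('red',.071))
c=optics.capture('wrist');cv2.imwrite('pics/w1.png',c['frame'][:,:,::-1]);print(c['intrinsics'],c['mount'])"
```

```text
t 2.35 tcp [535.5 -21.9 226. ] yaw 19.97 tilt [-0.0009 -0.0013] w 0.0878 F [ 1.   0.6 -0.9] g 0.0
red 0.226 [ 3.4 -5.1  0. ] rows 1
red 0.071 [ 2.00e-01 -1.00e-01  1.55e+02] rows 4
[[371.64829954   0.         324.5462517 ]
 [  0.         371.64829954 240.91640287]
 [  0.           0.           1.        ]] [[-1.44602954e-03 -9.54669804e-01 -2.97663357e-01  8.07528872e-02]
 [ 9.99998952e-01 -1.40170188e-03 -3.62374348e-04 -2.26143191e-04]
 [-7.12874389e-05 -2.97663569e-01  9.54670831e-01 -1.58528992e-01]
 [ 0.00000000e+00  0.00000000e+00  0.00000000e+00  1.00000000e+00]]
```

View pics/w1.png

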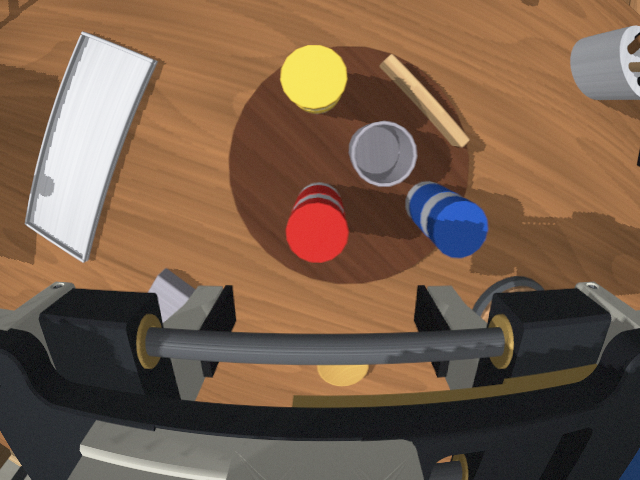

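The wrist view shows red lid (317,231), beaker rim (383,153), yellow (314,78), blue (462,232), all clear of the fingers. I'll check the position once settled and cross-check the lids by fisheye rays.

Request:
send_rows:
  steps:
    - [0,0,0,0,0,0,-1]
    - [0,0,0,0,0,0,-1]
    - [0,0,0,0,0,0,-1]

```text
time: 2.65
ee_pos: [0.5341, -0.0161, 0.2266]
orientation: [[0.937, 0.35, 0.0], [0.35, -0.937, 0.0], [0.0, -0.0, -1.0]]
ft_force: [-0.4, -0.4, -0.6]
width: 0.088
grasp_force: 0.0
```

```bash
cat >> h.py <<'E'
def wray(c,o,uv,h):
    K=c['intrinsics'];a=np.array([(uv[0]-K[0,2])/K[0,0],(uv[1]-K[1,2])/K[1,1]]);r=np.linalg.norm(a)
    d=np.array([*(a/r*np.sin(r)),np.cos(r)]);M=c['mount'];R=o['orientation']
    p=o['ee_pos']+R@M[:3,3];d=R@M[:3,:3]@d
    return p+d*(h-p[2])/d[2]
E
python3 - <<'E'
from h import *
plan(('red',.226),('red',.071))
o=readout.get_obs();c=optics.capture('wrist');f=c['frame'];H,S,V=cv2.split(cv2.cvtColor(f,cv2.COLOR_RGB2HSV))
for n,m,uv in(('red',(H<6)|(H>174),(317,231)),('yellow',(H>25)&(H<34),(314,78)),('blue',(H>108)&(H<125),(462,232))):
    v,u=np.mgrid[:480,:640]
    m=m&(S>150)&(V>(170 if n!='blue' else 150))&(np.hypot(u-uv[0],v-uv[1])<45)
    cs,_=cv2.findContours(m.astype(np.uint8),cv2.RETR_EXTERNAL,cv2.CHAIN_APPROX_NONE);k=max(cs,key=cv2.contourArea)
    q=np.array([wray(c,o,x[0],.12)[:2] for x in k]);print(n,np.round(cv2.minEnclosingCircle(q.astype(np.float32))[0],4),cv2.minEnclosingCircle(q.astype(np.float32))[1])
E
```

```text
t 2.65 tcp [534.1 -16.1 226.6] yaw 20.46 tilt [0.0001 0.0001] w 0.088 F [-0.4 -0.4 -0.6] g 0.0
red 0.226 [2.8 1.  0.6] rows 1
red 0.071 [ -0.   0. 155.] rows 4
red [ 0.5377 -0.0153] 0.023356864228844643
yellow [0.6445 0.0256] 0.022841906175017357
blue [ 0.5844 -0.1178] 0.02223782055079937
```

Request:
send_rows:
  steps:
    - [3,1,30,0,0,0,-1]
    - [0,0,40,0,0,0,-1]
    - [0,0,40,0,0,0,-1]
    - [0,0,30,0,0,0,-1]
    - [0,0,15,0,0,0,-1]

```text
time: 3.12
ee_pos: [0.5349, -0.0162, 0.0679]
orientation: [[0.937, 0.35, -0.005], [0.35, -0.937, -0.001], [-0.005, -0.001, -1.0]]
ft_force: [0.1, -0.7, 0.6]
width: 0.0873
grasp_force: 0.0
```

Request:
send_rows:
  steps:
    - [0,0,0,0,0,0,-1]
    - [0,0,0,0,0,0,-1]
    - [0,0,0,0,0,0,-1]

```text
time: 3.37
ee_pos: [0.5386, -0.016, 0.073]
orientation: [[0.937, 0.351, 0.002], [0.351, -0.937, 0.0], [0.002, 0.0, -1.0]]
ft_force: [0.3, -0.2, 0.7]
width: 0.0882
grasp_force: 0.0
```

Request:
send_rows:
  steps:
    - [0,0,0,0,0,0,0]
    - [0,0,0,0,0,0,0.2]
    - [0,0,0,0,0,0,1]
    - [0,0,0,0,0,0,1]
    - [0,0,0,0,0,0,1]

```text
time: 3.78
ee_pos: [0.5377, -0.0169, 0.072]
orientation: [[0.937, 0.349, 0.001], [0.349, -0.937, 0.0], [0.001, 0.0, -1.0]]
ft_force: [0.2, -0.4, -0.3]
width: 0.0599
grasp_force: 0.0
```

```bash
python3 -c "
from h import *
plan(('red',.071),('red',.226),('A',.226))"
```

```text
t 3.78 tcp [537.7 -16.9  72. ] yaw 20.44 tilt [0.0008 0.0003] w 0.0599 F [ 0.2 -0.4 -0.3] g 0.0
red 0.071 [-0.3 -1.1  1. ] rows 1
red 0.226 [ 1.00e-01  0.00e+00 -1.55e+02] rows 4
A 0.226 [   8.  -319.3   -0. ] rows 8
```

Request:
send_rows:
  steps:
    - [0,0,0,0,0,0,1]
    - [0,0,0,0,0,0,1]
    - [0,0,0,0,0,0,1]
    - [0,0,0,0,0,0,1]
    - [0,0,0,0,0,0,1]

```text
time: 4.2
ee_pos: [0.5375, -0.0169, 0.0716]
orientation: [[0.937, 0.349, -0.0], [0.349, -0.937, -0.0], [-0.0, 0.0, -1.0]]
ft_force: [-0.1, 0.2, 0.4]
width: 0.0463
grasp_force: 19.9
```

```bash
python3 -c "
from h import *
plan(('red',.071),('red',.226),('A',.226))"
```

```text
t 4.2 tcp [537.5 -16.9  71.6] yaw 20.45 tilt [-0. -0.] w 0.0463 F [-0.1  0.2  0.4] g 19.9
red 0.071 [-0.2 -1.   0.6] rows 1
red 0.226 [  -0.    0. -155.] rows 4
A 0.226 [   8.1 -319.3   -0. ] rows 8
```

Request:
send_rows:
  steps:
    - [0,0,-10,0,0,0,1]
    - [0,0,-35,0,0,0,1]
    - [0,0,-40,0,0,0,1]
    - [0,0,-40,0,0,0,1]
    - [0,0,-30,0,0,0,1]

```text
time: 4.62
ee_pos: [0.5377, -0.0171, 0.2304]
orientation: [[0.937, 0.35, 0.002], [0.35, -0.937, 0.0], [0.002, 0.001, -1.0]]
ft_force: [0.9, -0.1, -2.4]
width: 0.0458
grasp_force: 19.9
```

Request:
send_rows:
  steps:
    - [1,-15,0,0,0,0,1]
    - [1,-35,0,0,0,0,1]
    - [1,-40,0,0,0,0,1]
    - [1,-40,0,0,0,0,1]
    - [1,-40,0,0,0,0,1]

```text
time: 5.03
ee_pos: [0.4815, 0.1451, 0.227]
orientation: [[0.937, 0.348, -0.0], [0.348, -0.937, 0.0], [-0.0, -0.0, -1.0]]
ft_force: [2.1, 0.9, -2.6]
width: 0.0458
grasp_force: 19.9
```

Request:
send_rows:
  steps:
    - [1,-40,0,0,0,0,1]
    - [1,-40,0,0,0,0,1]
    - [1,-35,0,0,0,0,1]
    - [0,-25,0,0,0,0,1]
    - [0,-10,0,0,0,0,1]

```text
time: 5.45
ee_pos: [0.4318, 0.2884, 0.2268]
orientation: [[0.936, 0.352, -0.0], [0.352, -0.936, 0.0], [-0.0, -0.0, -1.0]]
ft_force: [0.4, -0.7, -2.5]
width: 0.0456
grasp_force: 19.9
```

Request:
send_rows:
  steps:
    - [0,0,0,0,0,0,1]
    - [0,0,0,0,0,0,1]
    - [0,0,0,0,0,0,1]
    - [0,0,0,0,0,0,1]

```text
time: 5.78
ee_pos: [0.4334, 0.2847, 0.2267]
orientation: [[0.937, 0.348, -0.0], [0.348, -0.937, -0.0], [-0.0, 0.0, -1.0]]
ft_force: [0.9, -0.3, -2.7]
width: 0.0457
grasp_force: 19.9
```

```bash
python3 -c "
from h import *
plan(('A',.226),('A',.0615))
c=optics.capture('wrist');cv2.imwrite('pics/w2.png',c['frame'][:,:,::-1])"
```

```text
t 5.78 tcp [433.4 284.7 226.7] yaw 20.38 tilt [-0.0002 -0.0002] w 0.0457 F [ 0.9 -0.3 -2.7] g 19.9
A 0.226 [ 0.1 -1.4  0.7] rows 1
A 0.0615 [  0.   -0.  164.5] rows 5
```

View pics/w2.png

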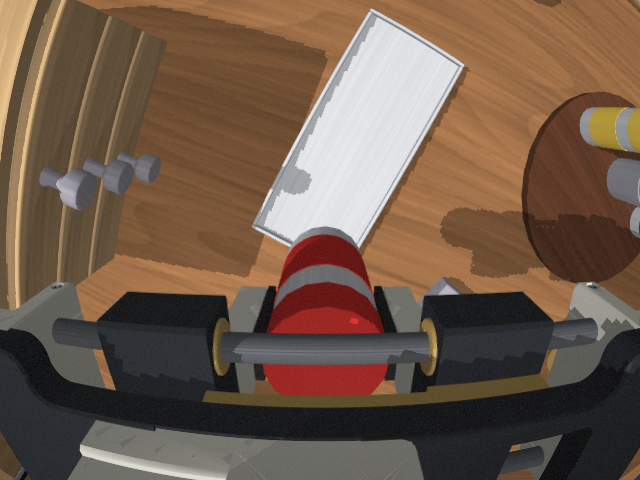

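The wrist view shows the red tin held, upright, above the near end of the empty tray (tray end near (300,235)). Lowering it now.

Request:
send_rows:
  steps:
    - [0,-1,20,0,0,0,1]
    - [0,0,40,0,0,0,1]
    - [0,0,40,0,0,0,1]
    - [0,0,35,0,0,0,1]
    - [0,0,15,0,0,0,1]

```text
time: 6.25
ee_pos: [0.4313, 0.2836, 0.0724]
orientation: [[0.938, 0.347, -0.004], [0.347, -0.938, -0.004], [-0.005, 0.003, -1.0]]
ft_force: [-0.6, -0.2, -3.0]
width: 0.0459
grasp_force: 19.9
```

Request:
send_rows:
  steps:
    - [0,0,5,0,0,0,1]
    - [0,0,3,0,0,0,1]
    - [0,0,2,0,0,0,1]
    - [0,0,2,0,0,0,1]
    - [0,0,2,0,0,0,1]

```text
time: 6.67
ee_pos: [0.4336, 0.2874, 0.0638]
orientation: [[0.937, 0.349, 0.002], [0.349, -0.937, 0.002], [0.002, -0.001, -1.0]]
ft_force: [0.1, 0.0, -3.3]
width: 0.0458
grasp_force: 19.9
```

Request:
send_rows:
  steps:
    - [0,0,1,0,0,0,1]
    - [0,0,0.5,0,0,0,1]
    - [0,0,0.5,0,0,0,1]
    - [0,0,0,0,0,0,1]
    - [0,0,0,0,0,0,1]

```text
time: 7.08
ee_pos: [0.4329, 0.2868, 0.0607]
orientation: [[0.937, 0.349, 0.0], [0.349, -0.937, 0.0], [0.0, -0.0, -1.0]]
ft_force: [-0.5, -0.8, -2.1]
width: 0.0456
grasp_force: 19.9
```

Request:
send_rows:
  steps:
    - [0,0,0.5,0,0,0,1]
    - [0,0,0.5,0,0,0,1]
    - [0,0,0,0,0,0,1]

```text
time: 7.33
ee_pos: [0.4331, 0.2871, 0.0604]
orientation: [[0.937, 0.35, 0.001], [0.35, -0.937, 0.001], [0.001, -0.0, -1.0]]
ft_force: [-1.6, -0.9, 6.2]
width: 0.0456
grasp_force: 20.0
```

Request:
send_rows:
  steps:
    - [0,0,0,0,0,0,0.2]
    - [0,0,0,0,0,0,-0.3]
    - [0,0,0,0,0,0,-1]
    - [0,0,0,0,0,0,-1]
    - [0,0,0,0,0,0,-1]

```text
time: 7.75
ee_pos: [0.4329, 0.2867, 0.0595]
orientation: [[0.937, 0.349, 0.0], [0.349, -0.937, 0.0], [0.0, -0.0, -1.0]]
ft_force: [-1.0, 0.5, 0.3]
width: 0.0671
grasp_force: 0.0
```

Request:
send_rows:
  steps:
    - [0,0,0,0,0,0,-1]
    - [0,0,0,0,0,0,-1]
    - [0,0,0,0,0,0,-1]

```text
time: 8.0
ee_pos: [0.4328, 0.2867, 0.0595]
orientation: [[0.937, 0.349, -0.0], [0.349, -0.937, -0.0], [-0.0, 0.0, -1.0]]
ft_force: [-0.5, -0.2, 0.2]
width: 0.0852
grasp_force: 0.0
```

Request:
send_rows:
  steps:
    - [0,0,-10,0,0,0,-1]
    - [0,0,-35,0,0,0,-1]
    - [0,0,-41,0,0,0,-1]
    - [0,0,-41,0,0,0,-1]
    - [0,0,-38,0,0,0,-1]

```text
time: 8.42
ee_pos: [0.4328, 0.2863, 0.2278]
orientation: [[0.937, 0.35, 0.001], [0.35, -0.937, 0.001], [0.001, -0.0, -1.0]]
ft_force: [1.1, 0.4, 0.1]
width: 0.0875
grasp_force: 0.0
```

```bash
python3 -c "
from h import *
plan(('yellow',.226),('yellow',.0716),('yellow',.226),('C',.226))
for n,v in lids(optics.capture('top')).items(): print(n,v)"
```

```text
t 8.42 tcp [432.8 286.3 227.8] yaw 20.46 tilt [0.001  0.0006] w 0.0875 F [1.1 0.4 0.1] g 0.0
yellow 0.226 [105.9 318.1   1.9] rows 9
yellow 0.0716 [ -0.2   0.  154.4] rows 4
yellow 0.226 [   0.2   -0.  -154.4] rows 4
C 0.226 [ 2.480e+01 -2.444e+02  1.000e-01] rows 6Traceback (most recent call last):
  File "<string>", line 4, in <module>
    for n,v in lids(optics.capture('top')).items(): print(n,v)
               ~~~~^^^^^^^^^^^^^^^^^^^^^^^
  File "h.py", line 16, in lids
    i=1+np.argmax(st[1:,4]); q=W[l==i]; zt=np.percentile(q[:,2],70); q=q[abs(q[:,2]-zt)<.006]
        ~~~~~~~~~^^^^^^^^^^
    return _wrapfunc(a, 'argmax', axis=axis, out=out, **kwds)
    return bound(*args, **kwds)
ValueError: attempt to get argmax of an empty sequence
```

Request:
send_rows:
  steps:
    - [8,24,0,0,0,0,-1]
    - [12,36,0,0,0,0,-1]
    - [12,36,0,0,0,0,-1]
    - [12,36,0,0,0,0,-1]
    - [12,36,0,0,0,0,-1]

```text
time: 8.88
ee_pos: [0.5447, 0.1474, 0.2256]
orientation: [[0.937, 0.35, 0.001], [0.35, -0.937, 0.001], [0.001, -0.0, -1.0]]
ft_force: [-0.3, 0.5, -0.4]
width: 0.0875
grasp_force: 0.0
```

Request:
send_rows:
  steps:
    - [12,36,0,0,0,0,-1]
    - [12,36,0,0,0,0,-1]
    - [12,36,0,0,0,0,-1]
    - [10,30,0,0,0,0,-1]
    - [4,12,2,0,0,0,-1]

```text
time: 9.3
ee_pos: [0.6452, 0.0224, 0.2231]
orientation: [[0.938, 0.347, 0.001], [0.347, -0.938, -0.001], [0.0, 0.001, -1.0]]
ft_force: [0.3, 0.2, -0.7]
width: 0.0879
grasp_force: 0.0
```

Request:
send_rows:
  steps:
    - [0,0,0,0,0,0,-1]
    - [0,0,0,0,0,0,-1]
    - [0,0,0,0,0,0,-1]
    - [0,0,0,0,0,0,-1]

```text
time: 9.63
ee_pos: [0.6427, 0.0267, 0.2231]
orientation: [[0.937, 0.35, 0.0], [0.35, -0.937, 0.0], [0.0, -0.0, -1.0]]
ft_force: [0.7, -0.0, -0.3]
width: 0.0879
grasp_force: 0.0
```

```bash
python3 -c "
from h import *
plan(('yellow',.226),('yellow',.0716))
c=optics.capture('top');cv2.imwrite('pics/t2.png',c['frame'][:,:,::-1])"
```

```text
t 9.63 tcp [642.7  26.7 223.1] yaw 20.52 tilt [0.0004 0.0003] w 0.0879 F [ 0.7 -0.  -0.3] g 0.0
yellow 0.226 [-0.   1.5 -2.9] rows 1
yellow 0.0716 [-1.000e-01  0.000e+00  1.544e+02] rows 4
```

View pics/t2.png

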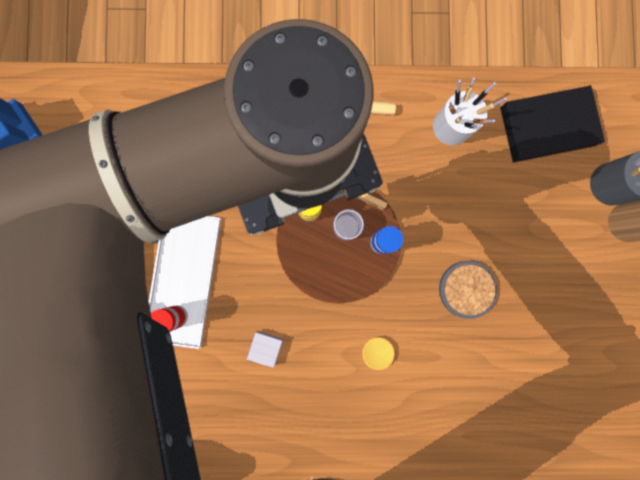

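Red stands upright in the tray near (170,320), and the gripper is over yellow at (309,211). Descending.

Request:
send_rows:
  steps:
    - [0,1.5,25,0,0,0,-1]
    - [0,0,40,0,0,0,-1]
    - [0,0,40,0,0,0,-1]
    - [0,0,31,0,0,0,-1]
    - [0,0,15,0,0,0,-1]

```text
time: 10.1
ee_pos: [0.6408, 0.0249, 0.0675]
orientation: [[0.937, 0.35, -0.005], [0.35, -0.937, -0.001], [-0.005, -0.001, -1.0]]
ft_force: [-0.3, 0.5, -0.9]
width: 0.0875
grasp_force: 0.0
```

Request:
send_rows:
  steps:
    - [0,0,0,0,0,0,-1]
    - [0,0,0,0,0,0,-1]
    - [0,0,0,0,0,0,-1]
    - [0,0,0,0,0,0,0]
    - [0,0,0,0,0,0,0.2]

```text
time: 10.52
ee_pos: [0.6447, 0.0248, 0.0735]
orientation: [[0.937, 0.35, 0.003], [0.35, -0.937, 0.001], [0.003, 0.0, -1.0]]
ft_force: [-0.1, -0.3, 0.2]
width: 0.0793
grasp_force: 0.0
```

Request:
send_rows:
  steps:
    - [0,0,0,0,0,0,1]
    - [0,0,0,0,0,0,1]
    - [0,0,0,0,0,0,1]
    - [0,0,0,0,0,0,1]
    - [0,0,0,0,0,0,1]

```text
time: 10.93
ee_pos: [0.6438, 0.0243, 0.0716]
orientation: [[0.937, 0.349, 0.0], [0.349, -0.937, 0.0], [0.0, -0.0, -1.0]]
ft_force: [-0.4, 2.3, 0.7]
width: 0.0469
grasp_force: 0.5
```

Request:
send_rows:
  steps:
    - [0,0,0,0,0,0,1]
    - [0,0,0,0,0,0,1]
    - [0,0,0,0,0,0,1]

```text
time: 11.18
ee_pos: [0.6438, 0.0243, 0.0716]
orientation: [[0.937, 0.349, -0.0], [0.349, -0.937, -0.0], [-0.0, 0.0, -1.0]]
ft_force: [0.7, -0.2, 0.3]
width: 0.0457
grasp_force: 20.0
```

```bash
python3 -c "
from h import *
plan(('yellow',.071),('yellow',.226),('C',.226))"
```

```text
t 11.18 tcp [643.8  24.3  71.6] yaw 20.45 tilt [-0.     -0.0001] w 0.0457 F [ 0.7 -0.2  0.3] g 20.0
yellow 0.071 [-0.2 -1.1  0.6] rows 1
yellow 0.226 [  -0.    0. -155.] rows 4
C 0.226 [  24.8 -244.5   -0. ] rows 6
```

Request:
send_rows:
  steps:
    - [0,0,-10,0,0,0,1]
    - [0,0,-35,0,0,0,1]
    - [0,0,-40,0,0,0,1]
    - [0,0,-40,0,0,0,1]
    - [0,0,-30,0,0,0,1]

```text
time: 11.6
ee_pos: [0.6443, 0.0242, 0.2308]
orientation: [[0.937, 0.35, 0.003], [0.35, -0.937, 0.0], [0.003, 0.001, -1.0]]
ft_force: [1.6, -0.9, -1.0]
width: 0.0457
grasp_force: 20.0
```

Request:
send_rows:
  steps:
    - [2,-15,0,0,0,0,1]
    - [3,-35,0,0,0,0,1]
    - [4,-40,0,0,0,0,1]
    - [4,-40,0,0,0,0,1]
    - [4,-40,0,0,0,0,1]

```text
time: 12.02
ee_pos: [0.5993, 0.1908, 0.2269]
orientation: [[0.937, 0.348, -0.0], [0.348, -0.937, 0.0], [-0.0, -0.0, -1.0]]
ft_force: [0.6, 0.0, -2.5]
width: 0.0459
grasp_force: 20.0
```

Request:
send_rows:
  steps:
    - [4,-40,0,0,0,0,1]
    - [3,-25,0,0,0,0,1]
    - [1,-11,0,0,0,0,1]
    - [0,0,0,0,0,0,1]
    - [0,0,0,0,0,0,1]

```text
time: 12.43
ee_pos: [0.5808, 0.2638, 0.2264]
orientation: [[0.937, 0.351, -0.001], [0.351, -0.937, -0.0], [-0.001, 0.0, -1.0]]
ft_force: [0.2, -0.5, -0.7]
width: 0.0458
grasp_force: 20.0
```

Request:
send_rows:
  steps:
    - [0,0,0,0,0,0,1]
    - [0,0,0,0,0,0,1]

```text
time: 12.6
ee_pos: [0.5815, 0.2623, 0.2266]
orientation: [[0.937, 0.348, -0.0], [0.348, -0.937, -0.0], [-0.0, 0.0, -1.0]]
ft_force: [0.1, -0.3, -1.1]
width: 0.0456
grasp_force: 20.0
```

```bash
python3 -c "
from h import *
plan(('C',.226),('C',.0600))"
```

```text
t 12.6 tcp [581.5 262.3 226.6] yaw 20.37 tilt [-0.0002 -0.0002] w 0.0456 F [ 0.1 -0.3 -1.1] g 20.0
C 0.226 [-0.2 -0.8  0.6] rows 1
C 0.06 [  0.  -0. 166.] rows 5
```

Request:
send_rows:
  steps:
    - [0,0,20,0,0,0,1]
    - [0,0,40,0,0,0,1]
    - [0,0,40,0,0,0,1]
    - [0,0,35,0,0,0,1]
    - [0,0,15,0,0,0,1]

```text
time: 13.02
ee_pos: [0.5791, 0.2605, 0.0716]
orientation: [[0.938, 0.347, -0.006], [0.347, -0.938, -0.003], [-0.006, 0.001, -1.0]]
ft_force: [-0.7, -1.4, -2.1]
width: 0.0459
grasp_force: 20.0
```

Request:
send_rows:
  steps:
    - [0,0,5,0,0,0,1]
    - [0,0,3,0,0,0,1]
    - [0,0,2,0,0,0,1]
    - [0,0,2,0,0,0,1]
    - [0,0,2,0,0,0,1]

```text
time: 13.43
ee_pos: [0.5822, 0.2641, 0.0642]
orientation: [[0.937, 0.349, 0.002], [0.349, -0.937, 0.002], [0.003, -0.001, -1.0]]
ft_force: [0.1, -0.8, -1.9]
width: 0.046
grasp_force: 20.0
```

Request:
send_rows:
  steps:
    - [0,0,1,0,0,0,1]
    - [0,0,0.5,0,0,0,1]
    - [0,0,0.5,0,0,0,1]
    - [0,0,0.5,0,0,0,1]
    - [0,0,0.3,0,0,0,1]

```text
time: 13.85
ee_pos: [0.5815, 0.2639, 0.0605]
orientation: [[0.937, 0.35, 0.001], [0.35, -0.937, 0.0], [0.001, -0.0, -1.0]]
ft_force: [-1.8, -0.2, 4.9]
width: 0.0456
grasp_force: 20.0
```

Request:
send_rows:
  steps:
    - [0,0,0,0,0,0,1]

```text
time: 13.93
ee_pos: [0.5815, 0.2639, 0.0605]
orientation: [[0.937, 0.35, 0.001], [0.35, -0.937, 0.0], [0.001, -0.0, -1.0]]
ft_force: [-2.7, 0.6, 4.9]
width: 0.0459
grasp_force: 20.0
```

Contact; release, lift and go over to blue.

Request:
send_rows:
  steps:
    - [0,0,0,0,0,0,0.2]
    - [0,0,0,0,0,0,-0.3]
    - [0,0,0,0,0,0,-1]
    - [0,0,0,0,0,0,-1]
    - [0,0,0,0,0,0,-1]

```text
time: 14.35
ee_pos: [0.5812, 0.2635, 0.0595]
orientation: [[0.937, 0.349, -0.0], [0.349, -0.937, -0.0], [-0.0, 0.0, -1.0]]
ft_force: [-0.1, 0.3, 0.6]
width: 0.067
grasp_force: 0.0
```

Request:
send_rows:
  steps:
    - [0,0,0,0,0,0,-1]
    - [0,0,0,0,0,0,-1]
    - [0,0,0,0,0,0,-1]

```text
time: 14.6
ee_pos: [0.5812, 0.2636, 0.0597]
orientation: [[0.937, 0.349, -0.0], [0.349, -0.937, -0.0], [-0.0, 0.0, -1.0]]
ft_force: [0.2, -0.5, 0.1]
width: 0.0852
grasp_force: 0.0
```

Request:
send_rows:
  steps:
    - [0,0,-10,0,0,0,-1]
    - [0,0,-35,0,0,0,-1]
    - [0,0,-41,0,0,0,-1]
    - [0,0,-41,0,0,0,-1]
    - [0,0,-38,0,0,0,-1]

```text
time: 15.02
ee_pos: [0.5813, 0.2634, 0.2281]
orientation: [[0.937, 0.35, 0.001], [0.35, -0.937, 0.0], [0.001, -0.0, -1.0]]
ft_force: [1.2, 0.7, -0.5]
width: 0.0874
grasp_force: 0.0
```

```bash
python3 -c "
from h import *
plan(('blue',.226),('blue',.0716),('blue',.226),('B',.226))"
```

```text
t 15.02 tcp [581.3 263.4 228.1] yaw 20.46 tilt [0.0012 0.0005] w 0.0874 F [ 1.2  0.7 -0.5] g 0.0
blue 0.226 [-136.8  356.8    1.9] rows 10
blue 0.0716 [ -0.2   0.  154.4] rows 4
blue 0.226 [   0.2   -0.  -154.4] rows 4
B 0.226 [ 7.110e+01 -3.931e+02  1.000e-01] rows 10
```

Request:
send_rows:
  steps:
    - [-7,18,0,0,0,0,-1]
    - [-13,34,0,0,0,0,-1]
    - [-13,34,0,0,0,0,-1]
    - [-13,34,0,0,0,0,-1]
    - [-13,34,0,0,0,0,-1]

```text
time: 15.43
ee_pos: [0.5794, 0.0972, 0.2258]
orientation: [[0.937, 0.35, 0.001], [0.35, -0.937, 0.0], [0.001, -0.0, -1.0]]
ft_force: [0.5, -0.7, -0.5]
width: 0.0877
grasp_force: 0.0
```

Request:
send_rows:
  steps:
    - [-13,34,0,0,0,0,-1]
    - [-13,34,0,0,0,0,-1]
    - [-13,34,0,0,0,0,-1]
    - [-13,34,0,0,0,0,-1]
    - [-13,34,0,0,0,0,-1]

```text
time: 15.85
ee_pos: [0.5779, -0.0851, 0.2259]
orientation: [[0.937, 0.35, 0.001], [0.35, -0.937, 0.0], [0.001, 0.0, -1.0]]
ft_force: [0.7, 1.6, -0.2]
width: 0.0875
grasp_force: 0.0
```

Request:
send_rows:
  steps:
    - [-9,23,0,0,0,0,-1]
    - [-4,10,0,0,0,0,-1]
    - [0,0,0,0,0,0,-1]
    - [0,0,0,0,0,0,-1]
    - [0,0,0,0,0,0,-1]

```text
time: 16.27
ee_pos: [0.5777, -0.1181, 0.2251]
orientation: [[0.937, 0.35, 0.0], [0.35, -0.937, 0.0], [0.0, -0.0, -1.0]]
ft_force: [-0.2, -0.0, -0.7]
width: 0.0876
grasp_force: 0.0
```

```bash
python3 -c "
from h import *
plan(('blue',.226),('blue',.0716),('blue',.226),('B',.226))
c=optics.capture('wrist');cv2.imwrite('pics/w3.png',c['frame'][:,:,::-1])"
```

```text
t 16.27 tcp [ 577.7 -118.1  225.1] yaw 20.46 tilt [0.0004 0.0002] w 0.0876 F [-0.2 -0.  -0.7] g 0.0
blue 0.226 [-0.1  0.6 -0.9] rows 1
blue 0.0716 [-1.000e-01  0.000e+00  1.544e+02] rows 4
blue 0.226 [ 1.000e-01 -0.000e+00 -1.544e+02] rows 4
B 0.226 [  71.1 -393.1    0. ] rows 10
```

View pics/w3.png

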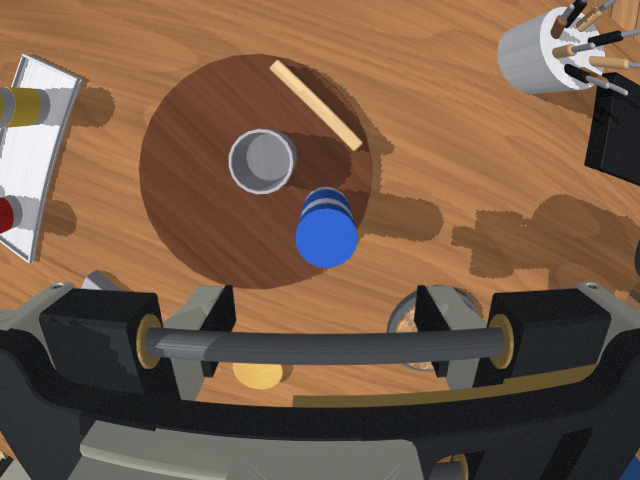

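Blue lid at (326,237) is centred between the fingers, and the beaker is untouched at (262,161). Descending.

Request:
send_rows:
  steps:
    - [0,1,25,0,0,0,-1]
    - [0,0,40,0,0,0,-1]
    - [0,0,40,0,0,0,-1]
    - [0,0,33,0,0,0,-1]
    - [0,0,15,0,0,0,-1]

```text
time: 16.73
ee_pos: [0.5754, -0.1184, 0.0674]
orientation: [[0.937, 0.35, -0.006], [0.35, -0.937, 0.0], [-0.005, -0.002, -1.0]]
ft_force: [-1.2, 0.0, -0.4]
width: 0.0876
grasp_force: 0.0
```

Request:
send_rows:
  steps:
    - [0,0,0,0,0,0,-1]
    - [0,0,0,0,0,0,-1]
    - [0,0,0,0,0,0,-1]
    - [0,0,0,0,0,0,0]
    - [0,0,0,0,0,0,0.2]

```text
time: 17.15
ee_pos: [0.5791, -0.1194, 0.0735]
orientation: [[0.937, 0.35, 0.003], [0.35, -0.937, 0.0], [0.003, 0.001, -1.0]]
ft_force: [0.5, 0.4, -0.4]
width: 0.0791
grasp_force: 0.0
```

Request:
send_rows:
  steps:
    - [0,0,0,0,0,0,1]
    - [0,0,0,0,0,0,1]
    - [0,0,0,0,0,0,1]
    - [0,0,0,0,0,0,1]
    - [0,0,0,0,0,0,1]

```text
time: 17.57
ee_pos: [0.578, -0.1198, 0.0719]
orientation: [[0.937, 0.349, 0.0], [0.349, -0.937, 0.0], [0.0, 0.0, -1.0]]
ft_force: [0.4, 0.3, 0.1]
width: 0.0463
grasp_force: 0.6
```

Request:
send_rows:
  steps:
    - [0,0,0,0,0,0,1]
    - [0,0,0,0,0,0,1]
    - [0,0,0,0,0,0,1]

```text
time: 17.82
ee_pos: [0.578, -0.1198, 0.0718]
orientation: [[0.937, 0.349, -0.0], [0.349, -0.937, -0.0], [-0.0, 0.0, -1.0]]
ft_force: [0.3, -0.5, 1.2]
width: 0.0455
grasp_force: 20.0
```

```bash
python3 -c "
from h import *
plan(('blue',.071),('blue',.226),('B',.226))"
```

```text
t 17.82 tcp [ 578.  -119.8   71.8] yaw 20.45 tilt [-0.     -0.0001] w 0.0455 F [ 0.3 -0.5  1.2] g 20.0
blue 0.071 [ 0.2 -1.1  0.8] rows 1
blue 0.226 [  -0.    0. -155.] rows 4
B 0.226 [  71.  -393.2   -0. ] rows 10
```

Request:
send_rows:
  steps:
    - [0,0,-10,0,0,0,1]
    - [0,0,-35,0,0,0,1]
    - [0,0,-40,0,0,0,1]
    - [0,0,-40,0,0,0,1]
    - [0,0,-30,0,0,0,1]

```text
time: 18.23
ee_pos: [0.5783, -0.1199, 0.2308]
orientation: [[0.937, 0.35, 0.003], [0.35, -0.937, -0.0], [0.002, 0.001, -1.0]]
ft_force: [1.7, 0.5, -1.2]
width: 0.0455
grasp_force: 20.0
```

Request:
send_rows:
  steps:
    - [3,-15,0,0,0,0,1]
    - [6,-33,0,0,0,0,1]
    - [7,-39,0,0,0,0,1]
    - [7,-39,0,0,0,0,1]
    - [7,-39,0,0,0,0,1]

```text
time: 18.65
ee_pos: [0.5475, 0.0466, 0.2273]
orientation: [[0.937, 0.348, 0.0], [0.348, -0.937, 0.0], [0.0, -0.0, -1.0]]
ft_force: [0.9, -0.3, -0.9]
width: 0.0457
grasp_force: 20.0
```

Request:
send_rows:
  steps:
    - [7,-39,0,0,0,0,1]
    - [7,-39,0,0,0,0,1]
    - [7,-39,0,0,0,0,1]
    - [7,-39,0,0,0,0,1]
    - [7,-39,0,0,0,0,1]

```text
time: 19.07
ee_pos: [0.5121, 0.242, 0.2275]
orientation: [[0.937, 0.349, 0.0], [0.349, -0.937, 0.0], [0.0, -0.0, -1.0]]
ft_force: [0.8, -0.0, -1.5]
width: 0.0456
grasp_force: 20.0
```

Request:
send_rows:
  steps:
    - [4,-24,0,0,0,0,1]
    - [2,-10,0,0,0,0,1]
    - [0,0,0,0,0,0,1]
    - [0,0,0,0,0,0,1]
    - [0,0,0,0,0,0,1]

```text
time: 19.48
ee_pos: [0.5068, 0.2733, 0.2269]
orientation: [[0.937, 0.349, -0.0], [0.349, -0.937, -0.0], [-0.0, 0.0, -1.0]]
ft_force: [-0.2, -0.7, -1.2]
width: 0.046
grasp_force: 20.0
```

```bash
python3 -c "
from h import *
plan(('B',.226),('B',.0600))
c=optics.capture('wrist');cv2.imwrite('pics/w4.png',c['frame'][:,:,::-1])"
```

```text
t 19.48 tcp [506.8 273.3 226.9] yaw 20.42 tilt [-0.0004 -0.0003] w 0.046 F [-0.2 -0.7 -1.2] g 20.0
B 0.226 [ 0.6 -1.   0.9] rows 1
B 0.06 [ 1.00e-01 -0.00e+00  1.66e+02] rows 5
```

View pics/w4.png

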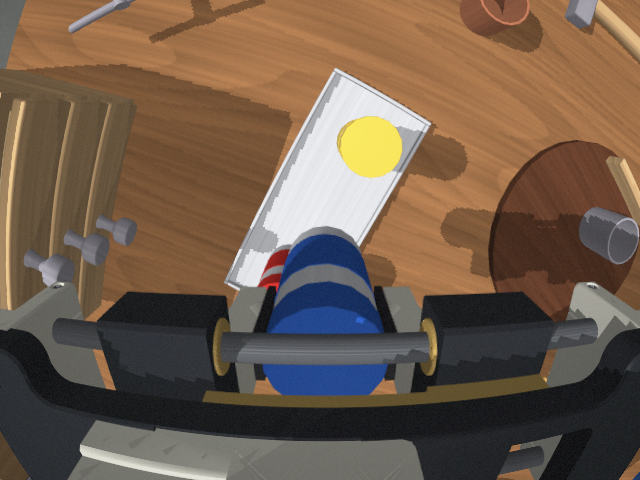

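Blue is held between yellow (370,147) and red (272,270), with room at both sides. Lowering.

Request:
send_rows:
  steps:
    - [0.5,-0.5,20,0,0,0,1]
    - [0,0,40,0,0,0,1]
    - [0,0,40,0,0,0,1]
    - [0,0,35,0,0,0,1]
    - [0,0,15,0,0,0,1]

```text
time: 19.95
ee_pos: [0.5052, 0.2716, 0.0724]
orientation: [[0.938, 0.347, -0.005], [0.347, -0.938, -0.004], [-0.006, 0.002, -1.0]]
ft_force: [-0.8, 0.1, -1.6]
width: 0.0456
grasp_force: 20.0
```

Request:
send_rows:
  steps:
    - [0,0,5,0,0,0,1]
    - [0,0,3,0,0,0,1]
    - [0,0,2,0,0,0,1]
    - [0,0,2,0,0,0,1]
    - [0,0,2,0,0,0,1]

```text
time: 20.37
ee_pos: [0.508, 0.2755, 0.0642]
orientation: [[0.937, 0.349, 0.002], [0.349, -0.937, 0.002], [0.003, -0.001, -1.0]]
ft_force: [-0.1, -0.6, -2.2]
width: 0.0459
grasp_force: 20.0
```

Request:
send_rows:
  steps:
    - [0,0,1,0,0,0,1]
    - [0,0,0.5,0,0,0,1]
    - [0,0,0.5,0,0,0,1]
    - [0,0,0.5,0,0,0,1]
    - [0,0,0.5,0,0,0,1]

```text
time: 20.78
ee_pos: [0.5075, 0.2752, 0.0608]
orientation: [[0.937, 0.35, 0.001], [0.35, -0.937, 0.0], [0.001, -0.0, -1.0]]
ft_force: [-3.7, -0.7, 10.2]
width: 0.0459
grasp_force: 20.0
```

Request:
send_rows:
  steps:
    - [0,0,0,0,0,0,1]

```text
time: 20.87
ee_pos: [0.5074, 0.2752, 0.0608]
orientation: [[0.937, 0.35, 0.001], [0.35, -0.937, 0.0], [0.001, -0.0, -1.0]]
ft_force: [-1.2, 0.1, 6.2]
width: 0.0454
grasp_force: 20.0
```

Request:
send_rows:
  steps:
    - [0,0,0,0,0,0,0.2]
    - [0,0,0,0,0,0,-0.3]
    - [0,0,0,0,0,0,-1]
    - [0,0,0,0,0,0,-1]
    - [0,0,0,0,0,0,-1]

```text
time: 21.28
ee_pos: [0.5072, 0.2749, 0.0597]
orientation: [[0.937, 0.349, 0.0], [0.349, -0.937, -0.0], [0.0, 0.0, -1.0]]
ft_force: [-0.9, -0.2, -0.6]
width: 0.0666
grasp_force: 0.0
```

Request:
send_rows:
  steps:
    - [0,0,0,0,0,0,-1]
    - [0,0,0,0,0,0,-1]
    - [0,0,0,0,0,0,-1]

```text
time: 21.53
ee_pos: [0.5071, 0.2749, 0.0597]
orientation: [[0.937, 0.349, -0.0], [0.349, -0.937, -0.0], [-0.0, 0.0, -1.0]]
ft_force: [0.1, -0.2, -0.1]
width: 0.0853
grasp_force: 0.0
```

Request:
send_rows:
  steps:
    - [0,0,-10,0,0,0,-1]
    - [0,0,-35,0,0,0,-1]
    - [0,0,-41,0,0,0,-1]
    - [0,0,-41,0,0,0,-1]
    - [0,0,-38,0,0,0,-1]

```text
time: 21.95
ee_pos: [0.5071, 0.2746, 0.2281]
orientation: [[0.937, 0.35, 0.001], [0.35, -0.937, 0.001], [0.001, -0.0, -1.0]]
ft_force: [0.6, 1.8, 0.6]
width: 0.0876
grasp_force: 0.0
```

```bash
python3 -c "
from h import *
plan(('beaker',.226),('beaker',.038),('beaker',.2),('pad',.2))"
```

```text
t 21.95 tcp [507.1 274.6 228.1] yaw 20.46 tilt [0.0011 0.0005] w 0.0876 F [0.6 1.8 0.6] g 0.0
beaker 0.226 [-18.  338.7   2. ] rows 9
beaker 0.038 [ -0.2   0.  188. ] rows 5
beaker 0.2 [   0.2   -0.  -162. ] rows 4
pad 0.2 [-201.2  182.7   -0.3] rows 7
```

Request:
send_rows:
  steps:
    - [-1,20,0,0,0,0,-1]
    - [-2,38,0,0,0,0,-1]
    - [-2,38,0,0,0,0,-1]
    - [-2,38,0,0,0,0,-1]
    - [-2,38,0,0,0,0,-1]

```text
time: 22.37
ee_pos: [0.5589, 0.1091, 0.226]
orientation: [[0.937, 0.35, 0.001], [0.35, -0.937, 0.001], [0.001, -0.0, -1.0]]
ft_force: [0.6, 0.2, -0.0]
width: 0.0879
grasp_force: 0.0
```

Request:
send_rows:
  steps:
    - [-2,38,0,0,0,0,-1]
    - [-2,38,0,0,0,0,-1]
    - [-2,38,0,0,0,0,-1]
    - [-2,32,0,0,0,0,-1]
    - [-1,15,0,0,0,0,-1]

```text
time: 22.78
ee_pos: [0.607, -0.0469, 0.2255]
orientation: [[0.938, 0.347, 0.0], [0.347, -0.938, -0.001], [0.0, 0.001, -1.0]]
ft_force: [-0.5, 0.1, 0.5]
width: 0.0875
grasp_force: 0.0
```

Request:
send_rows:
  steps:
    - [0,6,0,0,0,0,-1]
    - [0,0,0,0,0,0,-1]
    - [0,0,0,0,0,0,-1]
    - [0,0,0,0,0,0,-1]

```text
time: 23.12
ee_pos: [0.6085, -0.048, 0.2251]
orientation: [[0.937, 0.35, 0.0], [0.35, -0.937, 0.0], [0.0, -0.0, -1.0]]
ft_force: [-0.0, 0.6, 0.7]
width: 0.0873
grasp_force: 0.0
```

```bash
python3 -c "
from h import *
plan(('beaker',.226),('beaker',.038))
c=optics.capture('wrist');cv2.imwrite('pics/w5.png',c['frame'][:,:,::-1])"
```

```text
t 23.12 tcp [608.5 -48.  225.1] yaw 20.5 tilt [0.0003 0.0003] w 0.0873 F [-0.   0.6  0.7] g 0.0
beaker 0.226 [-0.2  0.9 -0.9] rows 1
beaker 0.038 [-1.00e-01  0.00e+00  1.88e+02] rows 5
```

View pics/w5.png

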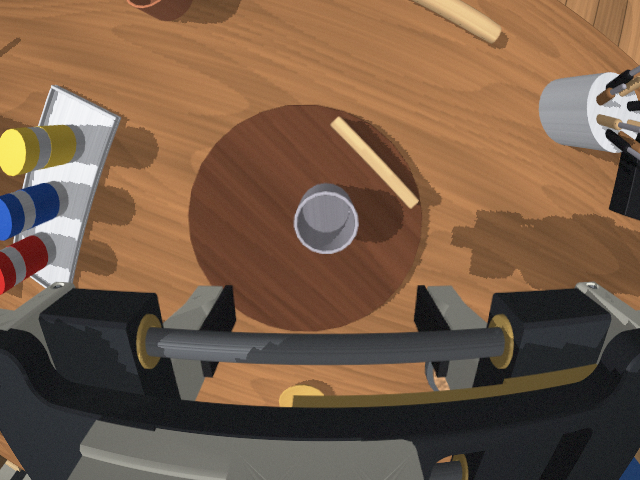

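All three tins stand upright in the tray (left edge), and the beaker rim at (326,221) is centred. The fence end at (412,205) is close to the right finger, so I'll descend with the fingers at about 70 mm.

Request:
send_rows:
  steps:
    - [0,1,20,0,0,0,-0.6]
    - [0,0,40,0,0,0,-0.6]
    - [0,0,40,0,0,0,-0.6]
    - [0,0,0,0,0,0,-0.6]
    - [0,0,0,0,0,0,-0.6]

```text
time: 23.58
ee_pos: [0.6078, -0.0494, 0.1238]
orientation: [[0.936, 0.351, -0.004], [0.351, -0.936, -0.001], [-0.004, -0.0, -1.0]]
ft_force: [0.3, 0.7, 0.7]
width: 0.0699
grasp_force: 0.0
```

Request:
send_rows:
  steps:
    - [0,0,20,0,0,0,-0.6]
    - [0,0,30,0,0,0,-0.6]
    - [0,0,25,0,0,0,-0.6]
    - [0,0,12,0,0,0,-0.6]
    - [0,0,0,0,0,0,-0.6]

```text
time: 24.0
ee_pos: [0.6093, -0.0495, 0.0378]
orientation: [[0.937, 0.35, -0.001], [0.35, -0.937, -0.0], [-0.001, 0.0, -1.0]]
ft_force: [-0.1, -0.1, -0.0]
width: 0.0699
grasp_force: 0.0
```

Request:
send_rows:
  steps:
    - [0,0,0,0,0,0,-0.6]
    - [0,0,0,0,0,0,-0.6]
    - [0,0,0,0,0,0,-0.4]
    - [0,0,0,0,0,0,1]
    - [0,0,0,0,0,0,1]

```text
time: 24.42
ee_pos: [0.6098, -0.0497, 0.0391]
orientation: [[0.937, 0.349, 0.002], [0.349, -0.937, 0.0], [0.002, 0.0, -1.0]]
ft_force: [-2.0, 2.5, 5.8]
width: 0.0557
grasp_force: 20.2
```

Request:
send_rows:
  steps:
    - [0,0,0,0,0,0,1]
    - [0,0,0,0,0,0,1]
    - [0,0,0,0,0,0,1]
    - [0,0,0,0,0,0,1]

```text
time: 24.75
ee_pos: [0.6098, -0.0497, 0.0391]
orientation: [[0.937, 0.35, 0.002], [0.35, -0.937, 0.0], [0.002, 0.0, -1.0]]
ft_force: [-0.8, 3.3, 6.6]
width: 0.0557
grasp_force: 20.0
```

```bash
python3 -c "
from h import *
plan(('beaker',.038),('beaker',.19),('pad',.19))"
```

```text
t 24.75 tcp [609.8 -49.7  39.1] yaw 20.47 tilt [0.0019 0.0002] w 0.0557 F [-0.8  3.3  6.6] g 20.0
beaker 0.038 [-0.9 -1.1  1.1] rows 1
beaker 0.19 [ 3.00e-01  1.00e-01 -1.52e+02] rows 4
pad 0.19 [-201.2  182.7   -0.3] rows 7
```

Request:
send_rows:
  steps:
    - [0,0,-10,0,0,0,1]
    - [0,0,-35,0,0,0,1]
    - [0,0,-40,0,0,0,1]
    - [0,0,-40,0,0,0,1]
    - [0,0,-25,0,0,0,1]

```text
time: 25.17
ee_pos: [0.6101, -0.0502, 0.1928]
orientation: [[0.937, 0.35, 0.004], [0.35, -0.937, -0.0], [0.004, 0.002, -1.0]]
ft_force: [1.6, 0.5, 0.2]
width: 0.0555
grasp_force: 20.0
```

Request:
send_rows:
  steps:
    - [-12,11,0,0,0,0,1]
    - [-24,22,0,0,0,0,1]
    - [-24,22,0,0,0,0,1]
    - [-24,22,0,0,0,0,1]
    - [-24,22,0,0,0,0,1]

```text
time: 25.58
ee_pos: [0.5412, -0.1815, 0.1882]
orientation: [[0.937, 0.35, -0.0], [0.35, -0.937, 0.0], [-0.0, -0.0, -1.0]]
ft_force: [1.7, -0.4, -2.6]
width: 0.0558
grasp_force: 20.0
```

Request:
send_rows:
  steps:
    - [-24,22,0,0,0,0,1]
    - [-24,22,0,0,0,0,1]
    - [-24,22,0,0,0,0,1]
    - [-14,12,0,0,0,0,1]
    - [-7,6,0,0,0,0,1]

```text
time: 26.0
ee_pos: [0.4828, -0.2936, 0.1881]
orientation: [[0.938, 0.347, -0.001], [0.347, -0.938, 0.0], [-0.0, -0.0, -1.0]]
ft_force: [-0.0, 0.4, -1.1]
width: 0.0558
grasp_force: 20.0
```

Request:
send_rows:
  steps:
    - [0,0,0,0,0,0,1]
    - [0,0,0,0,0,0,1]
    - [0,0,0,0,0,0,1]
    - [0,0,0,0,0,0,1]

```text
time: 26.33
ee_pos: [0.4851, -0.2908, 0.1878]
orientation: [[0.937, 0.35, 0.0], [0.35, -0.937, 0.0], [0.0, -0.0, -1.0]]
ft_force: [0.1, -0.2, -0.7]
width: 0.0555
grasp_force: 20.0
```

```bash
python3 -c "
from h import *
c=np.load('top.npz')
f=c['frame'];v,u=np.mgrid[:480,:640];H,S,V=cv2.split(cv2.cvtColor(f,cv2.COLOR_RGB2HSV))
m=((S>60)&(V>110)&(np.hypot(u-469,v-289)<27)).astype(np.uint8);cs,_=cv2.findContours(m,0,1);k=max(cs,key=cv2.contourArea)
e=cv2.minEnclosingCircle(k);print(e,plane(c,e[0],.02))
plan(('pad',.19),('pad',.044))"
```

```text
((469.5, 289.5), 25.93270492553711) [ 0.48311318 -0.29302538  0.02      ]
t 26.33 tcp [ 485.1 -290.8  187.8] yaw 20.51 tilt [0.0001 0.0001] w 0.0555 F [ 0.1 -0.2 -0.7] g 20.0
pad 0.19 [-1.  -0.7 -2.2] rows 1
pad 0.044 [ -0.   0. 146.] rows 4
```

Request:
send_rows:
  steps:
    - [-1,1,20,0,0,0,1]
    - [0,0,40,0,0,0,1]
    - [0,0,35,0,0,0,1]
    - [0,0,25,0,0,0,1]
    - [0,0,12,0,0,0,1]

```text
time: 26.75
ee_pos: [0.4824, -0.2913, 0.0521]
orientation: [[0.937, 0.35, -0.005], [0.35, -0.937, 0.002], [-0.004, -0.003, -1.0]]
ft_force: [0.6, -0.7, -1.6]
width: 0.0555
grasp_force: 20.0
```

Request:
send_rows:
  steps:
    - [0,0,3,0,0,0,1]
    - [0,0,2,0,0,0,1]
    - [0,0,2,0,0,0,1]
    - [0,0,1.5,0,0,0,1]
    - [0,0,1,0,0,0,1]

```text
time: 27.17
ee_pos: [0.4849, -0.293, 0.0473]
orientation: [[0.937, 0.35, 0.002], [0.35, -0.937, -0.0], [0.002, 0.001, -1.0]]
ft_force: [0.4, -0.1, -0.8]
width: 0.0556
grasp_force: 20.0
```

Request:
send_rows:
  steps:
    - [0,0,0.5,0,0,0,1]
    - [0,0,0.5,0,0,0,1]
    - [0,0,0.5,0,0,0,1]
    - [0,0,0,0,0,0,1]

```text
time: 27.5
ee_pos: [0.4841, -0.293, 0.0449]
orientation: [[0.937, 0.349, 0.0], [0.349, -0.937, -0.0], [0.0, 0.0, -1.0]]
ft_force: [0.1, 0.1, -1.5]
width: 0.0558
grasp_force: 20.0
```

Request:
send_rows:
  steps:
    - [0,0,0.5,0,0,0,1]
    - [0,0,0.5,0,0,0,1]
    - [0,0,0,0,0,0,1]

```text
time: 27.75
ee_pos: [0.4842, -0.293, 0.0441]
orientation: [[0.937, 0.35, 0.0], [0.35, -0.937, -0.0], [0.0, 0.0, -1.0]]
ft_force: [-1.7, 1.3, 3.1]
width: 0.0559
grasp_force: 20.0
```

Request:
send_rows:
  steps:
    - [0,0,0.3,0,0,0,1]
    - [0,0,0,0,0,0,1]

```text
time: 27.92
ee_pos: [0.4841, -0.293, 0.0441]
orientation: [[0.937, 0.35, 0.0], [0.35, -0.937, -0.0], [0.0, 0.0, -1.0]]
ft_force: [-2.3, 2.6, 6.2]
width: 0.0559
grasp_force: 20.0
```

Contact; release, lift.

Request:
send_rows:
  steps:
    - [0,0,0,0,0,0,-0.1]
    - [0,0,0,0,0,0,-0.4]
    - [0,0,0,0,0,0,-1]
    - [0,0,0,0,0,0,-1]
    - [0,0,0,0,0,0,-1]

```text
time: 28.33
ee_pos: [0.4841, -0.293, 0.0433]
orientation: [[0.937, 0.349, -0.0], [0.349, -0.937, -0.0], [-0.0, 0.0, -1.0]]
ft_force: [-0.0, 0.2, -0.1]
width: 0.0756
grasp_force: 0.0
```

Request:
send_rows:
  steps:
    - [0,0,0,0,0,0,-1]
    - [0,0,0,0,0,0,-1]

```text
time: 28.5
ee_pos: [0.4841, -0.293, 0.0434]
orientation: [[0.937, 0.349, -0.0], [0.349, -0.937, 0.0], [-0.0, -0.0, -1.0]]
ft_force: [-0.4, 0.8, -0.1]
width: 0.0862
grasp_force: 0.0
```

Request:
send_rows:
  steps:
    - [0,0,-10,0,0,0,-1]
    - [0,0,-40,0,0,0,-1]
    - [0,0,-41,0,0,0,-1]
    - [0,0,-41,0,0,0,-1]
    - [0,0,-41,0,0,0,-1]

```text
time: 28.92
ee_pos: [0.4836, -0.2929, 0.2193]
orientation: [[0.937, 0.349, 0.0], [0.349, -0.937, -0.0], [0.0, 0.0, -1.0]]
ft_force: [1.8, -0.9, -0.8]
width: 0.0875
grasp_force: 0.0
```

Request:
send_rows:
  steps:
    - [0,0,-10,0,0,0,-1]
    - [0,0,0,0,0,0,-1]
    - [0,0,0,0,0,0,-1]

```text
time: 29.17
ee_pos: [0.4843, -0.2929, 0.228]
orientation: [[0.937, 0.349, 0.003], [0.349, -0.937, -0.0], [0.002, 0.001, -1.0]]
ft_force: [-0.2, -0.0, -1.5]
width: 0.0876
grasp_force: 0.0
```

```bash
cat >> h.py <<'E'
P.update(tb=(.5071,.2749),ty=(.5812,.2636),tr=(.4329,.2868),gb=(.578,-.1198),gy=(.6438,.0243),gr=(.5375,-.0169))
E
python3 -c "
from h import *
plan(('tb',.226),('tb',.0600),('tb',.226),('gb',.226))
c=optics.capture('wrist');cv2.imwrite('pics/w6.png',c['frame'][:,:,::-1])"
```

```text
t 29.17 tcp [ 484.3 -292.9  228. ] yaw 20.44 tilt [ 0.0028 -0.0004] w 0.0876 F [-0.2 -0.  -1.5] g 0.0
tb 0.226 [ 219.7 -524.1    1.9] rows 14
tb 0.06 [ -0.4  -0.2 166. ] rows 5
tb 0.226 [   0.4    0.2 -166. ] rows 5
gb 0.226 [-7.140e+01  3.946e+02  3.000e-01] rows 10
```

View pics/w6.png

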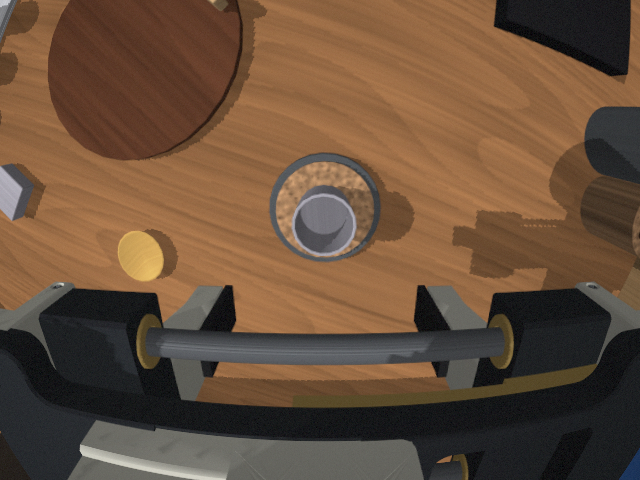

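```bash
python3 -c "
from h import *
o=readout.get_obs();c=optics.capture('wrist')
print(wray(c,o,(325,207),.018),wray(c,o,(324,225),.08),wray(c,o,(325,155),.017),wray(c,o,(325,260),.017))"
```

```text
[ 0.48578071 -0.2920368   0.018     ] [ 0.48323109 -0.29200634  0.08      ] [ 0.53492678 -0.27379047  0.017     ] [ 0.43212041 -0.31196839  0.017     ]
```

Request:
send_rows:
  steps:
    - [8,-19,0,0,0,0,-1]
    - [15,-36,0,0,0,0,-1]
    - [15,-36,0,0,0,0,-1]
    - [15,-36,0,0,0,0,-1]
    - [15,-36,0,0,0,0,-1]

```text
time: 29.68
ee_pos: [0.4898, -0.1151, 0.2251]
orientation: [[0.937, 0.349, -0.003], [0.349, -0.937, -0.0], [-0.003, -0.001, -1.0]]
ft_force: [0.7, 0.4, -0.4]
width: 0.0878
grasp_force: 0.0
```

Request:
send_rows:
  steps:
    - [15,-36,0,0,0,0,-1]
    - [15,-36,0,0,0,0,-1]
    - [15,-36,0,0,0,0,-1]
    - [15,-36,0,0,0,0,-1]
    - [15,-36,0,0,0,0,-1]

```text
time: 30.1
ee_pos: [0.4972, 0.08, 0.2254]
orientation: [[0.937, 0.35, -0.002], [0.35, -0.937, -0.001], [-0.002, 0.0, -1.0]]
ft_force: [0.8, -1.0, -0.6]
width: 0.0878
grasp_force: 0.0
```

Request:
send_rows:
  steps:
    - [15,-36,0,0,0,0,-1]
    - [15,-36,0,0,0,0,-1]
    - [15,-36,0,0,0,0,-1]
    - [15,-36,0,0,0,0,-1]
    - [11,-26,0,0,0,0,-1]

```text
time: 30.52
ee_pos: [0.5046, 0.265, 0.2249]
orientation: [[0.937, 0.351, -0.002], [0.35, -0.937, -0.002], [-0.002, 0.001, -1.0]]
ft_force: [-0.2, 0.2, 1.1]
width: 0.0877
grasp_force: 0.0
```

Request:
send_rows:
  steps:
    - [6,-11,0,0,0,0,-1]
    - [0,0,0,0,0,0,-1]
    - [0,0,0,0,0,0,-1]
    - [0,0,0,0,0,0,-1]
    - [0,0,0,0,0,0,-1]

```text
time: 30.93
ee_pos: [0.507, 0.2736, 0.2262]
orientation: [[0.937, 0.348, -0.001], [0.348, -0.937, -0.001], [-0.001, 0.0, -1.0]]
ft_force: [-0.0, 0.1, 0.5]
width: 0.0876
grasp_force: 0.0
```

```bash
python3 -c "
from h import *
plan(('tb',.226),('tb',.0600),('tb',.226),('gb',.226))
c=optics.capture('wrist');cv2.imwrite('pics/w7.png',c['frame'][:,:,::-1])
c=optics.capture('top');cv2.imwrite('pics/t3.png',cv2.resize(c['frame'][220:350,400:540,::-1],None,fx=4,fy=4))"
```

```text
t 30.93 tcp [507.  273.6 226.2] yaw 20.38 tilt [-0.0005 -0.0005] w 0.0876 F [-0.   0.1  0.5] g 0.0
tb 0.226 [ 0.5 -1.2  0.2] rows 1
tb 0.06 [ 1.00e-01 -1.00e-01  1.66e+02] rows 5
tb 0.226 [-1.00e-01  1.00e-01 -1.66e+02] rows 5
gb 0.226 [-7.100e+01  3.947e+02  2.000e-01] rows 10
```

View pics/w7.png

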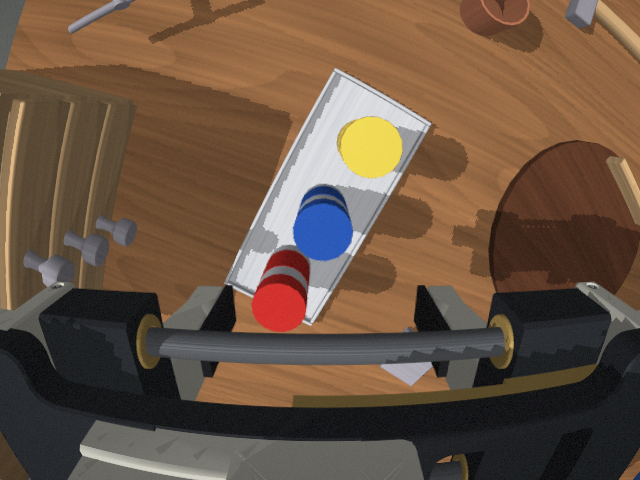

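View pics/t3.png

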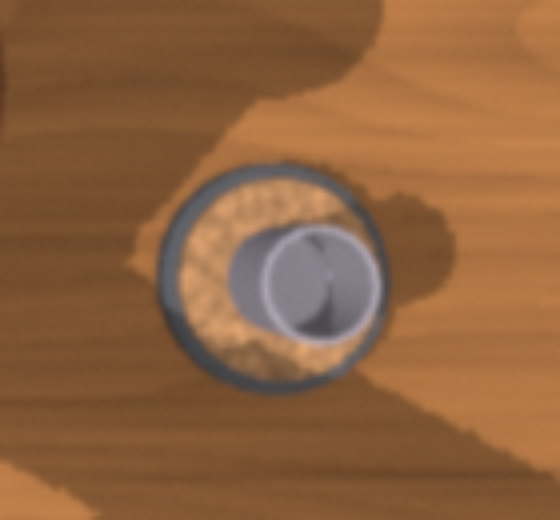

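The tins are still upright in the tray (yellow (370,147), blue (323,227), red (280,300)), and the beaker stands on the cork near its middle. Picking blue.

Request:
send_rows:
  steps:
    - [0,-1,25,0,0,0,-1]
    - [0,0,40,0,0,0,-1]
    - [0,0,40,0,0,0,-1]
    - [0,0,40,0,0,0,-1]
    - [0,0,20,0,0,0,-1]

```text
time: 31.45
ee_pos: [0.5049, 0.2733, 0.0575]
orientation: [[0.938, 0.348, -0.004], [0.348, -0.938, -0.003], [-0.004, 0.001, -1.0]]
ft_force: [0.4, -0.2, -0.6]
width: 0.0875
grasp_force: 0.0
```

Request:
send_rows:
  steps:
    - [0,0,0,0,0,0,-1]
    - [0,0,0,0,0,0,-1]
    - [0,0,0,0,0,0,-1]
    - [0,0,0,0,0,0,0]
    - [0,0,0,0,0,0,0.2]

```text
time: 31.87
ee_pos: [0.5078, 0.2767, 0.0635]
orientation: [[0.937, 0.349, 0.003], [0.349, -0.937, 0.003], [0.003, -0.002, -1.0]]
ft_force: [-0.2, -0.2, 0.3]
width: 0.0798
grasp_force: 0.0
```

Request:
send_rows:
  steps:
    - [0,0,0,0,0,0,1]
    - [0,0,0,0,0,0,1]
    - [0,0,0,0,0,0,1]
    - [0,0,0,0,0,0,1]
    - [0,0,0,0,0,0,1]

```text
time: 32.28
ee_pos: [0.5068, 0.2759, 0.0616]
orientation: [[0.937, 0.349, 0.0], [0.349, -0.937, 0.0], [0.0, -0.0, -1.0]]
ft_force: [0.7, -1.4, 1.0]
width: 0.0465
grasp_force: 0.5
```

Request:
send_rows:
  steps:
    - [0,0,0,0,0,0,1]
    - [0,0,0,0,0,0,1]
    - [0,0,0,0,0,0,1]

```text
time: 32.53
ee_pos: [0.5068, 0.2759, 0.0615]
orientation: [[0.937, 0.349, 0.0], [0.349, -0.937, -0.0], [0.0, 0.0, -1.0]]
ft_force: [-0.6, -0.0, 1.4]
width: 0.0453
grasp_force: 20.0
```

```bash
python3 -c "
from h import *
c=np.load('top.npz');print(plane(c,(480.2,291),.08),plane(c,(469,289.8),.02))
plan(('tb',.0600),('tb',.226),('gb',.226))"
```

```text
[ 0.48304413 -0.29323659  0.08      ] [ 0.48252717 -0.29201121  0.02      ]
t 32.53 tcp [506.8 275.9  61.5] yaw 20.45 tilt [ 0. -0.] w 0.0453 F [-0.6 -0.   1.4] g 20.0
tb 0.06 [-0.1  1.   1.5] rows 1
tb 0.226 [   0.    0. -166.] rows 5
gb 0.226 [-71.5 394.6   0. ] rows 10
```

Request:
send_rows:
  steps:
    - [0,0,-10,0,0,0,1]
    - [0,0,-35,0,0,0,1]
    - [0,0,-40,0,0,0,1]
    - [0,0,-40,0,0,0,1]
    - [0,0,-40,0,0,0,1]

```text
time: 32.95
ee_pos: [0.5062, 0.2753, 0.2287]
orientation: [[0.937, 0.349, -0.001], [0.349, -0.937, -0.0], [-0.001, 0.0, -1.0]]
ft_force: [1.0, 0.5, -3.0]
width: 0.0459
grasp_force: 20.0
```

Request:
send_rows:
  steps:
    - [-3,15,0,0,0,0,1]
    - [-6,33,0,0,0,0,1]
    - [-7,39,0,0,0,0,1]
    - [-7,39,0,0,0,0,1]
    - [-7,39,0,0,0,0,1]

```text
time: 33.37
ee_pos: [0.5359, 0.1091, 0.2268]
orientation: [[0.937, 0.35, 0.0], [0.35, -0.937, 0.0], [0.0, -0.0, -1.0]]
ft_force: [2.1, -0.2, -0.8]
width: 0.0453
grasp_force: 20.0
```

Request:
send_rows:
  steps:
    - [-7,39,0,0,0,0,1]
    - [-7,39,0,0,0,0,1]
    - [-7,39,0,0,0,0,1]
    - [-7,39,0,0,0,0,1]
    - [-7,39,0,0,0,0,1]

```text
time: 33.78
ee_pos: [0.5713, -0.0862, 0.2268]
orientation: [[0.937, 0.349, 0.0], [0.349, -0.937, 0.0], [0.0, -0.0, -1.0]]
ft_force: [1.0, 1.1, -1.8]
width: 0.0461
grasp_force: 20.0
```

Request:
send_rows:
  steps:
    - [-4,25,0,0,0,0,1]
    - [-2.5,11,0,0,0,0,1]
    - [0,0,0,0,0,0,1]
    - [0,0,0,0,0,0,1]
    - [0,0,0,0,0,0,1]

```text
time: 34.2
ee_pos: [0.5779, -0.1195, 0.2265]
orientation: [[0.937, 0.35, -0.0], [0.35, -0.937, 0.0], [-0.0, -0.0, -1.0]]
ft_force: [0.8, 0.8, -1.7]
width: 0.0457
grasp_force: 20.0
```

```bash
python3 -c "
from h import *
plan(('gb',.226),('gb',.0725))"
```

```text
t 34.2 tcp [ 577.9 -119.5  226.5] yaw 20.46 tilt [-0.0002  0.0003] w 0.0457 F [ 0.8  0.8 -1.7] g 20.0
gb 0.226 [0.  0.4 0.5] rows 1
gb 0.0725 [0.000e+00 1.000e-01 1.535e+02] rows 4
```

Request:
send_rows:
  steps:
    - [0,0,20,0,0,0,1]
    - [0,0,40,0,0,0,1]
    - [0,0,40,0,0,0,1]
    - [0,0,30,0,0,0,1]
    - [0,0,12,0,0,0,1]

```text
time: 34.62
ee_pos: [0.5751, -0.1186, 0.0801]
orientation: [[0.937, 0.35, -0.006], [0.35, -0.937, 0.0], [-0.006, -0.003, -1.0]]
ft_force: [-0.5, -0.4, -1.9]
width: 0.0455
grasp_force: 20.0
```

Request:
send_rows:
  steps:
    - [0,0,3,0,0,0,1]
    - [0,0,3,0,0,0,1]
    - [0,0,2,0,0,0,1]
    - [0,0,1,0,0,0,1]
    - [0,0,1,0,0,0,1]

```text
time: 35.03
ee_pos: [0.579, -0.1199, 0.0758]
orientation: [[0.937, 0.35, 0.002], [0.35, -0.937, 0.0], [0.002, 0.001, -1.0]]
ft_force: [-0.6, 1.0, -1.8]
width: 0.0456
grasp_force: 20.0
```

Request:
send_rows:
  steps:
    - [0,0,0.5,0,0,0,1]
    - [0,0,0.5,0,0,0,1]
    - [0,0,0.5,0,0,0,1]
    - [0,0,0.5,0,0,0,1]
    - [0,0,0,0,0,0,1]

```text
time: 35.45
ee_pos: [0.5782, -0.1203, 0.0725]
orientation: [[0.937, 0.349, 0.0], [0.349, -0.937, -0.0], [0.0, 0.0, -1.0]]
ft_force: [0.1, -0.1, -1.5]
width: 0.0454
grasp_force: 20.0
```

Request:
send_rows:
  steps:
    - [0,0,0.5,0,0,0,1]
    - [0,0,0.5,0,0,0,1]
    - [0,0,0,0,0,0,1]

```text
time: 35.7
ee_pos: [0.5784, -0.1203, 0.0724]
orientation: [[0.937, 0.35, 0.001], [0.35, -0.937, -0.0], [0.001, 0.001, -1.0]]
ft_force: [-2.1, 0.4, 6.8]
width: 0.0456
grasp_force: 20.0
```

Request:
send_rows:
  steps:
    - [0,0,0,0,0,0,0.2]
    - [0,0,0,0,0,0,-0.3]
    - [0,0,0,0,0,0,-1]
    - [0,0,0,0,0,0,-1]
    - [0,0,0,0,0,0,-1]

```text
time: 36.12
ee_pos: [0.5782, -0.1202, 0.0714]
orientation: [[0.937, 0.349, -0.0], [0.349, -0.937, -0.0], [-0.0, 0.0, -1.0]]
ft_force: [-0.4, 0.9, 0.4]
width: 0.0671
grasp_force: 0.0
```

Request:
send_rows:
  steps:
    - [0,0,0,0,0,0,-1]
    - [0,0,0,0,0,0,-1]
    - [0,0,0,0,0,0,-1]

```text
time: 36.37
ee_pos: [0.5781, -0.1202, 0.0714]
orientation: [[0.937, 0.349, -0.0], [0.349, -0.937, -0.0], [-0.0, -0.0, -1.0]]
ft_force: [0.6, -0.3, 0.7]
width: 0.085
grasp_force: 0.0
```

Request:
send_rows:
  steps:
    - [0,0,-10,0,0,0,-1]
    - [0,0,-35,0,0,0,-1]
    - [0,0,-41,0,0,0,-1]
    - [0,0,-41,0,0,0,-1]
    - [0,0,-28,0,0,0,-1]

```text
time: 36.78
ee_pos: [0.5791, -0.1205, 0.2316]
orientation: [[0.937, 0.35, 0.004], [0.35, -0.937, -0.001], [0.004, 0.002, -1.0]]
ft_force: [0.9, -0.2, 0.2]
width: 0.0877
grasp_force: 0.0
```

```bash
python3 -c "
from h import *
plan(('ty',.226),('ty',.0605),('ty',.226),('gy',.226))"
```

```text
t 36.78 tcp [ 579.1 -120.5  231.6] yaw 20.48 tilt [ 0.0044 -0.0006] w 0.0877 F [ 0.9 -0.2  0.2] g 0.0
ty 0.226 [ 136.3 -359.1    5.3] rows 10
ty 0.0605 [ -0.6  -0.3 165.5] rows 5
ty 0.226 [   0.6    0.3 -165.5] rows 5
gy 0.226 [-25.1 246.1   0.4] rows 7
```

Request:
send_rows:
  steps:
    - [7,-18,0,0,0,0,-1]
    - [13,-34,0,0,0,0,-1]
    - [13,-34,0,0,0,0,-1]
    - [13,-34,0,0,0,0,-1]
    - [13,-34,0,0,0,0,-1]

```text
time: 37.2
ee_pos: [0.5794, 0.0461, 0.2277]
orientation: [[0.937, 0.349, 0.001], [0.349, -0.937, 0.0], [0.001, 0.0, -1.0]]
ft_force: [0.7, 0.1, 0.5]
width: 0.0875
grasp_force: 0.0
```

Request:
send_rows:
  steps:
    - [13,-34,0,0,0,0,-1]
    - [13,-34,0,0,0,0,-1]
    - [13,-34,0,0,0,0,-1]
    - [13,-34,0,0,0,0,-1]
    - [13,-34,0,0,0,0,-1]

```text
time: 37.62
ee_pos: [0.5808, 0.2285, 0.2276]
orientation: [[0.937, 0.35, 0.001], [0.35, -0.937, 0.0], [0.001, -0.0, -1.0]]
ft_force: [0.1, -0.1, 0.6]
width: 0.0876
grasp_force: 0.0
```

Request:
send_rows:
  steps:
    - [9,-23,0,0,0,0,-1]
    - [4,-11.5,0,0,0,0,-1]
    - [0,0,0,0,0,0,-1]
    - [0,0,0,0,0,0,-1]
    - [0,0,0,0,0,0,-1]

```text
time: 38.03
ee_pos: [0.5812, 0.2626, 0.2268]
orientation: [[0.937, 0.349, -0.0], [0.349, -0.937, -0.0], [-0.0, 0.0, -1.0]]
ft_force: [-0.5, -0.7, 0.2]
width: 0.0877
grasp_force: 0.0
```

```bash
python3 -c "
from h import *
plan(('ty',.226),('ty',.0605))
o=lids(optics.capture('scene'),('blue',));print(o)"
```

```text
t 38.03 tcp [581.2 262.6 226.8] yaw 20.42 tilt [-0.     -0.0002] w 0.0877 F [-0.5 -0.7  0.2] g 0.0
ty 0.226 [ 0.4 -0.9  0.8] rows 1
ty 0.0605 [  0.   -0.  165.5] rows 5
{'blue': (array([ 0.5828, -0.1208,  0.1213,  0.5788, -0.1201,  0.024 ]), 378)}
```

Blue is back (lid centre (579,−120)). Picking yellow.

Request:
send_rows:
  steps:
    - [0,-0.5,25,0,0,0,-1]
    - [0,0,40,0,0,0,-1]
    - [0,0,40,0,0,0,-1]
    - [0,0,40,0,0,0,-1]
    - [0,0,21,0,0,0,-1]

```text
time: 38.5
ee_pos: [0.5791, 0.2612, 0.0564]
orientation: [[0.938, 0.347, -0.004], [0.347, -0.938, -0.002], [-0.005, 0.001, -1.0]]
ft_force: [-0.8, -1.2, -0.5]
width: 0.0875
grasp_force: 0.0
```

Request:
send_rows:
  steps:
    - [0,0,0,0,0,0,-1]
    - [0,0,0,0,0,0,-1]
    - [0,0,0,0,0,0,-1]
    - [0,0,0,0,0,0,0]
    - [0,0,0,0,0,0,0.2]

```text
time: 38.92
ee_pos: [0.5822, 0.2647, 0.0628]
orientation: [[0.937, 0.349, 0.003], [0.349, -0.937, 0.002], [0.004, -0.001, -1.0]]
ft_force: [-0.3, 0.6, -0.7]
width: 0.0795
grasp_force: 0.0
```

Request:
send_rows:
  steps:
    - [0,0,0,0,0,0,1]
    - [0,0,0,0,0,0,1]
    - [0,0,0,0,0,0,1]
    - [0,0,0,0,0,0,1]
    - [0,0,0,0,0,0,1]

```text
time: 39.33
ee_pos: [0.581, 0.2641, 0.0605]
orientation: [[0.937, 0.349, 0.0], [0.349, -0.937, 0.0], [0.0, 0.0, -1.0]]
ft_force: [0.4, -0.2, 0.0]
width: 0.0466
grasp_force: 0.0
```

Request:
send_rows:
  steps:
    - [0,0,0,0,0,0,1]
    - [0,0,0,0,0,0,1]
    - [0,0,0,0,0,0,1]

```text
time: 39.58
ee_pos: [0.5811, 0.2641, 0.0605]
orientation: [[0.937, 0.35, 0.0], [0.35, -0.937, -0.0], [-0.0, 0.0, -1.0]]
ft_force: [-0.7, -0.6, 0.9]
width: 0.0455
grasp_force: 20.0
```

```bash
python3 -c "
from h import *
plan(('gy',.226))"
```

```text
t 39.58 tcp [581.1 264.1  60.5] yaw 20.46 tilt [ 0.     -0.0001] w 0.0455 F [-0.7 -0.6  0.9] g 20.0
gy 0.226 [ -25.1  246.6 -165.5] rows 8
```

Request:
send_rows:
  steps:
    - [0,0,-10,0,0,0,1]
    - [0,0,-35,0,0,0,1]
    - [0,0,-40,0,0,0,1]
    - [0,0,-40,0,0,0,1]
    - [0,0,-40,0,0,0,1]

```text
time: 40.0
ee_pos: [0.5806, 0.2636, 0.2276]
orientation: [[0.937, 0.349, -0.001], [0.349, -0.937, -0.0], [-0.001, 0.0, -1.0]]
ft_force: [0.8, 0.7, -2.3]
width: 0.0457
grasp_force: 20.0
```

Request:
send_rows:
  steps:
    - [-2,15,0,0,0,0,1]
    - [-3,35,0,0,0,0,1]
    - [-4,40,0,0,0,0,1]
    - [-4,40,0,0,0,0,1]
    - [-4,40,0,0,0,0,1]

```text
time: 40.42
ee_pos: [0.6243, 0.0973, 0.2258]
orientation: [[0.937, 0.35, 0.0], [0.35, -0.937, 0.0], [0.0, -0.0, -1.0]]
ft_force: [1.6, -0.0, -1.6]
width: 0.0456
grasp_force: 20.0
```

Request:
send_rows:
  steps:
    - [-4,40,0,0,0,0,1]
    - [-3,25,0,0,0,0,1]
    - [-1,12,0,0,0,0,1]
    - [0,0,0,0,0,0,1]
    - [0,0,0,0,0,0,1]

```text
time: 40.83
ee_pos: [0.6438, 0.0233, 0.2253]
orientation: [[0.938, 0.348, -0.0], [0.348, -0.938, 0.0], [-0.0, -0.0, -1.0]]
ft_force: [0.0, 0.8, -1.4]
width: 0.0457
grasp_force: 20.0
```

Request:
send_rows:
  steps:
    - [0,0,0,0,0,0,1]
    - [0,0,0,0,0,0,1]

```text
time: 41.0
ee_pos: [0.6437, 0.025, 0.2255]
orientation: [[0.937, 0.35, -0.0], [0.35, -0.937, 0.0], [0.0, -0.0, -1.0]]
ft_force: [-0.5, -0.4, -1.8]
width: 0.0457
grasp_force: 20.0
```

```bash
python3 -c "
from h import *
plan(('gy',.226),('gy',.0715))"
```

```text
t 41.0 tcp [643.7  25.  225.5] yaw 20.52 tilt [-0.0001  0.0002] w 0.0457 F [-0.5 -0.4 -1.8] g 20.0
gy 0.226 [-0.2  0.7 -0.5] rows 1
gy 0.0715 [ -0.    0.  154.5] rows 4
```

Request:
send_rows:
  steps:
    - [0,0.3,20,0,0,0,1]
    - [0,0,40,0,0,0,1]
    - [0,0,40,0,0,0,1]
    - [0,0,30,0,0,0,1]
    - [0,0,12,0,0,0,1]

```text
time: 41.42
ee_pos: [0.641, 0.0243, 0.0787]
orientation: [[0.937, 0.35, -0.007], [0.35, -0.937, -0.001], [-0.007, -0.001, -1.0]]
ft_force: [-1.3, -0.4, -2.8]
width: 0.0453
grasp_force: 20.0
```

Request:
send_rows:
  steps:
    - [0,0,3,0,0,0,1]
    - [0,0,3,0,0,0,1]
    - [0,0,2,0,0,0,1]
    - [0,0,1,0,0,0,1]
    - [0,0,1,0,0,0,1]

```text
time: 41.83
ee_pos: [0.6451, 0.0239, 0.0752]
orientation: [[0.937, 0.35, 0.003], [0.35, -0.937, 0.001], [0.003, 0.0, -1.0]]
ft_force: [-0.2, 0.0, -0.6]
width: 0.046
grasp_force: 20.0
```

Request:
send_rows:
  steps:
    - [0,0,0.5,0,0,0,1]
    - [0,0,0.5,0,0,0,1]
    - [0,0,0.5,0,0,0,1]
    - [0,0,0.5,0,0,0,1]
    - [0,0,0,0,0,0,1]

```text
time: 42.25
ee_pos: [0.6441, 0.0236, 0.0716]
orientation: [[0.937, 0.349, 0.0], [0.349, -0.937, 0.0], [0.0, 0.0, -1.0]]
ft_force: [-1.0, -0.4, -1.7]
width: 0.0458
grasp_force: 20.0
```

Request:
send_rows:
  steps:
    - [0,0,0.5,0,0,0,1]
    - [0,0,0.3,0,0,0,1]
    - [0,0,0,0,0,0,1]

```text
time: 42.5
ee_pos: [0.6442, 0.0236, 0.0715]
orientation: [[0.937, 0.35, 0.0], [0.35, -0.937, -0.0], [0.0, 0.0, -1.0]]
ft_force: [-3.0, 0.1, 3.7]
width: 0.0458
grasp_force: 20.0
```

Request:
send_rows:
  steps:
    - [0,0,0,0,0,0,0.2]
    - [0,0,0,0,0,0,-0.3]
    - [0,0,0,0,0,0,-1]
    - [0,0,0,0,0,0,-1]
    - [0,0,0,0,0,0,-1]

```text
time: 42.92
ee_pos: [0.6441, 0.0236, 0.0706]
orientation: [[0.937, 0.349, 0.0], [0.349, -0.937, -0.0], [0.0, 0.0, -1.0]]
ft_force: [-0.0, -0.4, -0.5]
width: 0.0669
grasp_force: 0.0
```

Request:
send_rows:
  steps:
    - [0,0,0,0,0,0,-1]
    - [0,0,0,0,0,0,-1]
    - [0,0,0,0,0,0,-1]

```text
time: 43.17
ee_pos: [0.644, 0.0236, 0.0705]
orientation: [[0.937, 0.349, -0.0], [0.349, -0.937, -0.0], [-0.0, -0.0, -1.0]]
ft_force: [-0.0, 0.2, -0.2]
width: 0.0851
grasp_force: 0.0
```

Request:
send_rows:
  steps:
    - [0,0,-10,0,0,0,-1]
    - [0,0,-35,0,0,0,-1]
    - [0,0,-41,0,0,0,-1]
    - [0,0,-41,0,0,0,-1]
    - [0,0,-28,0,0,0,-1]

```text
time: 43.58
ee_pos: [0.6451, 0.0235, 0.231]
orientation: [[0.937, 0.35, 0.005], [0.35, -0.937, 0.0], [0.004, 0.001, -1.0]]
ft_force: [0.9, -0.1, 1.2]
width: 0.0877
grasp_force: 0.0
```

Request:
send_rows:
  steps:
    - [0,0,0,0,0,0,-1]
    - [0,0,0,0,0,0,-1]
    - [0,0,0,0,0,0,-1]

```text
time: 43.83
ee_pos: [0.6436, 0.0236, 0.226]
orientation: [[0.937, 0.349, 0.0], [0.349, -0.937, 0.0], [0.0, -0.0, -1.0]]
ft_force: [-0.2, 1.1, -0.0]
width: 0.0876
grasp_force: 0.0
```

```bash
python3 -c "
from h import *
plan(('tr',.226),('tr',.0605),('tr',.226),('gr',.226))"
```

```text
t 43.83 tcp [643.6  23.6 226. ] yaw 20.44 tilt [0.0001 0.0005] w 0.0876 F [-0.2  1.1 -0. ] g 0.0
tr 0.226 [-1.056e+02 -3.202e+02  1.000e-01] rows 9
tr 0.0605 [-0.000e+00  1.000e-01  1.655e+02] rows 5
tr 0.226 [ 0.000e+00 -1.000e-01 -1.655e+02] rows 5
gr 0.226 [-8.000e+00  3.211e+02 -1.000e-01] rows 8
```

Request:
send_rows:
  steps:
    - [-8,-24,0,0,0,0,-1]
    - [-12,-36,0,0,0,0,-1]
    - [-12,-36,0,0,0,0,-1]
    - [-12,-36,0,0,0,0,-1]
    - [-12,-36,0,0,0,0,-1]

```text
time: 44.25
ee_pos: [0.531, 0.1619, 0.2242]
orientation: [[0.937, 0.349, -0.002], [0.349, -0.937, -0.002], [-0.003, 0.001, -1.0]]
ft_force: [0.0, 0.5, -0.3]
width: 0.0874
grasp_force: 0.0
```

Request:
send_rows:
  steps:
    - [-12,-36,0,0,0,0,-1]
    - [-12,-36,0,0,0,0,-1]
    - [-12,-36,0,0,0,0,-1]
    - [-10,-30,0,0,0,0,-1]
    - [-4,-14,0,0,0,0,-1]

```text
time: 44.67
ee_pos: [0.4303, 0.2881, 0.2246]
orientation: [[0.936, 0.351, -0.002], [0.351, -0.936, -0.001], [-0.002, 0.001, -1.0]]
ft_force: [0.9, -0.2, -0.4]
width: 0.0875
grasp_force: 0.0
```

Request:
send_rows:
  steps:
    - [0,0,0,0,0,0,-1]
    - [0,0,0,0,0,0,-1]
    - [0,0,0,0,0,0,-1]
    - [0,0,0,0,0,0,-1]

```text
time: 45.0
ee_pos: [0.4331, 0.2856, 0.2251]
orientation: [[0.937, 0.349, -0.001], [0.349, -0.937, -0.001], [-0.001, 0.001, -1.0]]
ft_force: [-0.7, -0.7, -0.4]
width: 0.0876
grasp_force: 0.0
```

```bash
python3 -c "
from h import *
plan(('tr',.226),('tr',.0605))
c=optics.capture('top');print(lids(c,('yellow','blue')))"
```

```text
t 45.0 tcp [433.1 285.6 225.1] yaw 20.4 tilt [-0.0008 -0.0011] w 0.0876 F [-0.7 -0.7 -0.4] g 0.0
tr 0.226 [ 0.2 -1.2 -0.9] rows 1
tr 0.0605 [ 2.000e-01 -1.000e-01  1.655e+02] rows 5
{'yellow': (array([0.6441, 0.0238, 0.1195, 0.6445, 0.0239, 0.0223]), 484), 'blue': (array([ 0.5784, -0.1194,  0.1196,  0.5781, -0.1199,  0.0229]), 489)}
```

Yellow and blue are back within about 1.5 mm of where they began. Now red.

Request:
send_rows:
  steps:
    - [0,-0.5,25,0,0,0,-1]
    - [0,0,40,0,0,0,-1]
    - [0,0,40,0,0,0,-1]
    - [0,0,40,0,0,0,-1]
    - [0,0,19,0,0,0,-1]

```text
time: 45.47
ee_pos: [0.4314, 0.2839, 0.0573]
orientation: [[0.938, 0.347, -0.004], [0.347, -0.938, -0.004], [-0.005, 0.002, -1.0]]
ft_force: [-0.9, -0.3, -0.7]
width: 0.0877
grasp_force: 0.0
```

Request:
send_rows:
  steps:
    - [0,0,0,0,0,0,-1]
    - [0,0,0,0,0,0,-1]
    - [0,0,0,0,0,0,-1]
    - [0,0,0,0,0,0,0]
    - [0,0,0,0,0,0,0.2]

```text
time: 45.88
ee_pos: [0.4336, 0.2878, 0.0634]
orientation: [[0.937, 0.349, 0.002], [0.349, -0.937, 0.003], [0.003, -0.002, -1.0]]
ft_force: [0.3, -1.5, 0.5]
width: 0.0791
grasp_force: 0.0
```

Request:
send_rows:
  steps:
    - [0,0,0,0,0,0,1]
    - [0,0,0,0,0,0,1]
    - [0,0,0,0,0,0,1]
    - [0,0,0,0,0,0,1]
    - [0,0,0,0,0,0,1]

```text
time: 46.3
ee_pos: [0.4327, 0.2869, 0.0618]
orientation: [[0.937, 0.349, 0.0], [0.349, -0.937, 0.0], [0.0, -0.0, -1.0]]
ft_force: [0.0, 1.9, 0.9]
width: 0.0463
grasp_force: 1.4
```

Request:
send_rows:
  steps:
    - [0,0,0,0,0,0,1]
    - [0,0,0,0,0,0,1]
    - [0,0,0,0,0,0,1]

```text
time: 46.55
ee_pos: [0.4328, 0.287, 0.0618]
orientation: [[0.937, 0.349, 0.0], [0.349, -0.937, 0.0], [0.0, -0.0, -1.0]]
ft_force: [0.2, 0.1, 2.7]
width: 0.0456
grasp_force: 20.0
```

```bash
python3 -c "
from h import *
plan(((.5373,-.0163),.226))"
```

```text
t 46.55 tcp [432.8 287.   61.8] yaw 20.45 tilt [0.0001 0.0001] w 0.0456 F [0.2 0.1 2.7] g 20.0
(0.5373, -0.0163) 0.226 [  -8.1  320.7 -164.3] rows 9
```

Request:
send_rows:
  steps:
    - [0,0,-10,0,0,0,1]
    - [0,0,-35,0,0,0,1]
    - [0,0,-40,0,0,0,1]
    - [0,0,-40,0,0,0,1]
    - [0,0,-40,0,0,0,1]

```text
time: 46.97
ee_pos: [0.4321, 0.2861, 0.2288]
orientation: [[0.937, 0.349, -0.001], [0.349, -0.937, -0.001], [-0.001, 0.0, -1.0]]
ft_force: [1.0, 1.0, -2.5]
width: 0.0461
grasp_force: 20.0
```

Request:
send_rows:
  steps:
    - [-1,15,0,0,0,0,1]
    - [-1,35,0,0,0,0,1]
    - [-1,40,0,0,0,0,1]
    - [-1,40,0,0,0,0,1]
    - [-1,40,0,0,0,0,1]

```text
time: 47.38
ee_pos: [0.4871, 0.1241, 0.2271]
orientation: [[0.937, 0.35, -0.0], [0.35, -0.937, 0.0], [-0.0, -0.0, -1.0]]
ft_force: [2.5, -0.3, -2.5]
width: 0.0458
grasp_force: 20.0
```

Request:
send_rows:
  steps:
    - [-1,40,0,0,0,0,1]
    - [-1,40,0,0,0,0,1]
    - [-1,35,0,0,0,0,1]
    - [0,25,0,0,0,0,1]
    - [0,11,0,0,0,0,1]

```text
time: 47.8
ee_pos: [0.5374, -0.0198, 0.2266]
orientation: [[0.938, 0.347, -0.001], [0.347, -0.938, -0.001], [-0.001, 0.0, -1.0]]
ft_force: [0.6, 1.1, -1.9]
width: 0.0455
grasp_force: 20.0
```

Request:
send_rows:
  steps:
    - [0,0,0,0,0,0,1]
    - [0,0,0,0,0,0,1]
    - [0,0,0,0,0,0,1]
    - [0,0,0,0,0,0,1]

```text
time: 48.13
ee_pos: [0.5371, -0.0157, 0.2268]
orientation: [[0.937, 0.35, -0.0], [0.35, -0.937, 0.0], [-0.0, -0.0, -1.0]]
ft_force: [-0.4, -0.2, -2.4]
width: 0.0456
grasp_force: 20.0
```

```bash
python3 -c "
from h import *
plan(((.5373,-.0163),.226),((.5373,-.0163),.0728))"
```

```text
t 48.13 tcp [537.1 -15.7 226.8] yaw 20.51 tilt [-0.0001  0.0002] w 0.0456 F [-0.4 -0.2 -2.4] g 20.0
(0.5373, -0.0163) 0.226 [0.  0.6 0.8] rows 1
(0.5373, -0.0163) 0.0728 [  0.    0.  153.2] rows 4
```

Request:
send_rows:
  steps:
    - [0,0,20,0,0,0,1]
    - [0,0,40,0,0,0,1]
    - [0,0,40,0,0,0,1]
    - [0,0,30,0,0,0,1]
    - [0,0,12,0,0,0,1]

```text
time: 48.55
ee_pos: [0.5343, -0.0161, 0.0805]
orientation: [[0.937, 0.35, -0.006], [0.35, -0.937, -0.001], [-0.006, -0.001, -1.0]]
ft_force: [-1.0, -0.4, -3.2]
width: 0.0462
grasp_force: 20.0
```

Request:
send_rows:
  steps:
    - [0,0,3,0,0,0,1]
    - [0,0,3,0,0,0,1]
    - [0,0,2,0,0,0,1]
    - [0,0,1,0,0,0,1]
    - [0,0,1,0,0,0,1]

```text
time: 48.97
ee_pos: [0.5383, -0.0163, 0.0759]
orientation: [[0.937, 0.35, 0.002], [0.35, -0.937, 0.001], [0.002, 0.0, -1.0]]
ft_force: [-0.4, 0.1, -2.5]
width: 0.046
grasp_force: 20.0
```

Request:
send_rows:
  steps:
    - [0,0,0.5,0,0,0,1]
    - [0,0,0.5,0,0,0,1]
    - [0,0,0.5,0,0,0,1]
    - [0,0,0.5,0,0,0,1]
    - [0,0,0,0,0,0,1]

```text
time: 49.38
ee_pos: [0.5375, -0.0167, 0.0728]
orientation: [[0.937, 0.349, 0.0], [0.349, -0.937, 0.0], [0.0, 0.0, -1.0]]
ft_force: [-0.8, 0.5, -2.3]
width: 0.0462
grasp_force: 20.0
```

Request:
send_rows:
  steps:
    - [0,0,0.5,0,0,0,1]
    - [0,0,0.3,0,0,0,1]
    - [0,0,0,0,0,0,1]

```text
time: 49.63
ee_pos: [0.5376, -0.0167, 0.0727]
orientation: [[0.937, 0.35, 0.001], [0.35, -0.937, -0.0], [0.001, 0.0, -1.0]]
ft_force: [-3.8, 0.1, 6.9]
width: 0.0459
grasp_force: 20.0
```

Release, lift, and back off to the tray side for a final look.

Request:
send_rows:
  steps:
    - [0,0,0,0,0,0,0.2]
    - [0,0,0,0,0,0,-0.3]
    - [0,0,0,0,0,0,-1]
    - [0,0,0,0,0,0,-1]
    - [0,0,0,0,0,0,-1]

```text
time: 50.05
ee_pos: [0.5375, -0.0167, 0.0718]
orientation: [[0.937, 0.349, 0.0], [0.349, -0.937, -0.0], [0.0, 0.0, -1.0]]
ft_force: [-0.4, 0.4, -0.3]
width: 0.0667
grasp_force: 0.0
```

Request:
send_rows:
  steps:
    - [0,0,0,0,0,0,-1]
    - [0,0,0,0,0,0,-1]
    - [0,0,0,0,0,0,-1]

```text
time: 50.3
ee_pos: [0.5374, -0.0167, 0.0718]
orientation: [[0.937, 0.349, -0.0], [0.349, -0.937, -0.0], [-0.0, 0.0, -1.0]]
ft_force: [-0.6, -0.7, -0.6]
width: 0.0855
grasp_force: 0.0
```

Request:
send_rows:
  steps:
    - [0,0,-10,0,0,0,-1]
    - [0,0,-35,0,0,0,-1]
    - [0,0,-41,0,0,0,-1]
    - [0,0,-41,0,0,0,-1]
    - [0,0,-28,0,0,0,-1]

```text
time: 50.72
ee_pos: [0.5383, -0.0168, 0.2318]
orientation: [[0.937, 0.35, 0.004], [0.35, -0.937, 0.0], [0.004, 0.001, -1.0]]
ft_force: [1.3, 0.3, 0.5]
width: 0.0879
grasp_force: 0.0
```

Request:
send_rows:
  steps:
    - [-1,-20,0,0,0,0,-1]
    - [-1,-38,0,0,0,0,-1]
    - [-1,-38,0,0,0,0,-1]
    - [-1,-38,0,0,0,0,-1]
    - [-1,-38,0,0,0,0,-1]

```text
time: 51.13
ee_pos: [0.4718, 0.1439, 0.228]
orientation: [[0.937, 0.349, 0.001], [0.349, -0.937, 0.001], [0.001, -0.0, -1.0]]
ft_force: [0.7, 0.2, -0.3]
width: 0.0873
grasp_force: 0.0
```

Request:
send_rows:
  steps:
    - [-1,-38,0,0,0,0,-1]
    - [-1,-38,0,0,0,0,-1]
    - [-1,-38,0,0,0,0,-1]
    - [-1,-38,0,0,0,0,-1]
    - [-1,-20,0,0,0,0,-1]

```text
time: 51.55
ee_pos: [0.4066, 0.3052, 0.2279]
orientation: [[0.936, 0.351, 0.001], [0.351, -0.936, 0.001], [0.001, -0.001, -1.0]]
ft_force: [0.6, -0.7, -0.3]
width: 0.0876
grasp_force: 0.0
```

Request:
send_rows:
  steps:
    - [0,0,0,0,0,0,-1]
    - [0,0,0,0,0,0,-1]
    - [0,0,0,0,0,0,-1]
    - [0,0,0,0,0,0,-1]

```text
time: 51.88
ee_pos: [0.4081, 0.3014, 0.2272]
orientation: [[0.937, 0.349, 0.0], [0.349, -0.937, 0.0], [0.0, -0.0, -1.0]]
ft_force: [-0.8, -0.5, -0.3]
width: 0.0875
grasp_force: 0.0
```

```bash
python3 -c "
from h import *
plan()
c=optics.capture('top');print(lids(c))
cv2.imwrite('pics/t9.png',c['frame'][:,:,::-1])
cv2.imwrite('pics/s9.png',optics.capture('scene')['frame'][:,:,::-1])"
```

```text
t 51.88 tcp [408.1 301.4 227.2] yaw 20.4 tilt [0.0001 0.0001] w 0.0875 F [-0.8 -0.5 -0.3] g 0.0
{'red': (array([ 0.5373, -0.0164,  0.1194,  0.5372, -0.0166,  0.0232]), 543), 'yellow': (array([0.6443, 0.024 , 0.1195, 0.6443, 0.0239, 0.0221]), 475), 'blue': (array([ 0.5781, -0.1195,  0.1195,  0.5782, -0.1196,  0.0228]), 491)}
```

View pics/t9.png

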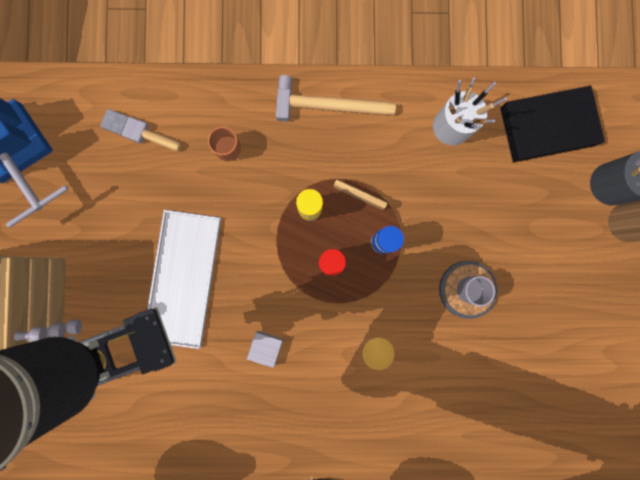

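View pics/s9.png

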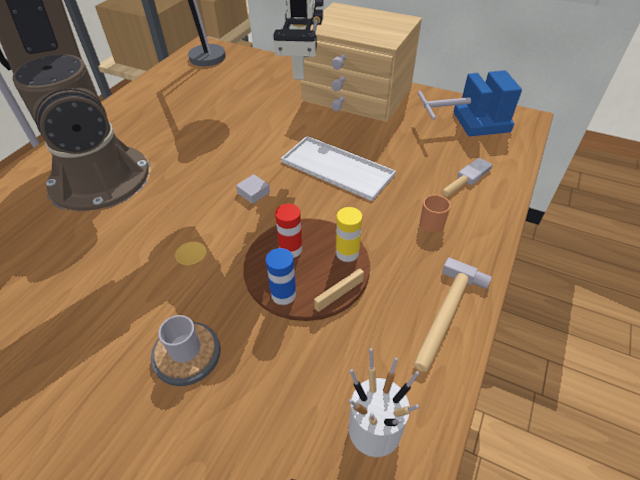

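Top and scene views agree: the tins stand upright at their starting pixels (red (332,262), yellow (309,203), blue (389,239)). The beaker is upright on the cork at (478,291), and the copper beaker and bench block have not moved.

```bash
python3 -c "
from cell import ctrl
print(ctrl.job_done())"
```

```text
the job is handed in; nothing more can be done
None
```

The job is handed in: all three tins went to the tray, the beaker then stood on the cork pad about 1.5 mm from its middle by measurement, and the tins went back upright within about 1.5 mm of their starting spots, at about 52 s on the robot's clock.

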